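Seal a sample block in the treadle press

ROBOT

A 7-joint arm with a two-finger parallel gripper is mounted at the origin on a cart in front of the work surface, level with it; the furniture and walls round the work are solid. World frame = base frame: x ahead of the robot, y to its left, z up, the work surface at z = 0. Lengths are in m, angles in rad, forces in N, time in s.
With the tool pointing down it reaches from about 0.425 to 0.875 m from the base axis. Payload 4.7 kg.
Tool frame: the origin (TCP) lies at the very end of the fingers, on their centre line; the grasp point (between the pads) lies 19 mm behind it; y points along the fingers, x is the direction in which the jaws open and shut, and the axes are right-handed (so a half turn about y gives the same grasp; the last joint's range is limited). The gripper opens to 85 mm and grips with 20 to 120 N. Pads are 22 mm wide; open, the fingers measure 114 mm over their backs; the gripper's body (76 mm by 85 mm) begins 54 mm behind the grasp point. The pads swing forward as they close: fully open they stand 13 mm farther back than shut.
Start: joints at [1.169, 0.321, -0.07, 1.45, 0.023, 1.371, -0.057], TCP at [0.263, -0.595, 0.231] pointing down, gripper open.
Joint ranges: [-2.86, 2.86], [-0.3, 2.09], [-1.38, 1.24], [0.06, 2.45], [-1.56, 4.7], [0.09, 2.05], [-2.69, 2.69]. Speed limits (rad/s): [2.57, 2.57, 3.14, 3.14, 3.14, 3.14, 3.14].

INTERFACE

Orientations are given as a rotation vector (axis times angle).
In Python, from bench import bot gives the robot as it stands.
- The arm moves only by the tool send_rows, never from a script. Its argument "series" is a list of rows, each an object of numbers: "dx", "dy", "dz": the shift along the tool's x, y, z in mm; "wx", "wy", "wz": the turn, a rotation vector about the tool's x, y, z in degrees. In form: [{"dx": .., "dy": .., "dz": .., "wx": .., "wy": .., "wz": ..}, ...]. A call has 1 to 8 rows; each row shifts and turns the pose as measured when the row begins, along the tool's axes as they then stand; what a row does not reach is not made up. A row lasts 1/8 s, in which the tool goes at most 62.5 mm and 10.7 degrees, less where a joint would pass 70% of its speed; a pose out of reach is approached as far as the arm can. A call is refused whole if a number of a shift passes 62.5 or a number of a turn 10.7, either way. A call with a gripper value outside its range is refused whole. "grip" is the opening, from 0 (shut) to 1 (fully open), set as the call begins (left out, the last holds). The fingers move at their own pace and stop on an object; "newtons" is the grip in N (left out, the last holds). Time passes only in rows, so rows that do not move let the fingers close. It gives the time, the measured TCP pose, the force and the opening at its end, in the units of the state.
- bot.read_state(): the state, without advancing time (a new reading comes with each control period).
- bot.get_image(name): name is "scene" or "top"; returns the picture (420x560x3 uint8, red, green, blue); there is no depth.
- bot.camera_info(name): a dict with "K" (3x3 intrinsics, pixels), "T" (4x4, takes a point from camera to world coordinates). Camera axes: x right, y up, looking along -z (the intrinsics and any distortion apply to the point x, -y, -z); pixel columns grow to the right and rows downward; lengths in m; the calibration is good to about 2 mm. A picture is of the moment at which its call begins. camera_info takes no time and is no camera call.
- bot.hand_in(): hands the job in, once; it reports no verdict.
The state is a dict: "t": time; "joints": joint angles; "qd": joint speeds; "joint_efforts": joint torques, N m; "eef_pos": TCP position; "eef_rot": TCP orientation; "wrist_force": force on the tool from outside, world axes, zero at the start; "ft_torque": the same for the moment, N m; "grip_width": finger opening in m.
Only numpy, scipy, OpenCV 4.12 (cv2) and the standard library are available. Lean on these libraries where they do the work, as an engineer would, in place of code of your own. Each camera call takes 0.05 s, during which the arm holds its last target.

TASK

Close the six-well sample block with the stopper plate: set the plate plugs-down into the mouths of the wells on the pulled-out slide of the press, push the slide all the way in, then press the treadle fully down to its stop so that the plate is seated flush on the block, and let the treadle come back up. Let the press drive the plugs home, not your fingers; leave the slide in, and do not knock over the vials or the small brown bottle standing about.

Things in the scene. Friction and masses are not known exactly. Their poses are not given: they have to be found in the camera images.
- press: Light grey bench sealing press with a steel lever, fixed to the worktop, about 250 x 260 x 130 mm. Origin on the worktop below its pressing nose. Its own -x points to the treadle at the front (roughly towards the robot), its own +y along the guide rails to the end where the slide is pulled out. The lever's hinge runs along y at x = +72 mm, 88 mm high.
- slide (a joint): Aluminium slide that carries the sample block along the rails; 0 = fully pulled out (press +y), 0.110 m = home against the end stop, with the block's centre under the pressing nose. It stays where it is left; about 3 N moves it.
- block_top (a point): Centre of the top face of the white sample block on the slide (48 mm along press x, 68 mm along press y, top 47.5 mm above the worktop). Six round wells of 13 mm, 22 mm deep, in 2 rows (press x = -10 and +10 mm) of 3 (press y = -21, 0, +21 mm). Rubber sealing lips inside the wells hold the plugs up until they are pressed in: that takes about 25 N straight down on the plate, so set it down with much less.
- knob_grip (a point): Centre of the black upright knob of the slide, 18 mm across, from 27 to 49 mm above the worktop, this point 38 mm up; it stands 80 mm from the block's centre towards press +y and moves with the slide. Can be gripped from above (closing along press x), or pushed.
- treadle (a joint): Steel lever with the treadle: 0 = up at rest, 0.22 rad = down on its stop; a spring brings it back up. About 3 to 5 N on the pad moves it empty; near 0.13 rad the nose meets the plate's rib and the force rises to about 10 to 18 N at 0.17 to 0.18 rad, then drops as the plugs slip home; the nose holds the plate flush from about 0.21 rad on.
- pad_top (a point): Centre of the top of the black ribbed rubber treadle pad (52 mm along press x, 64 mm along press y). At rest it stands about 84 mm above the worktop, sloping 0.22 rad (front edge higher); pressed to the stop it is level, 42 mm lower and 6 mm farther towards press +x.
- stopper_plate: Loose grey stopper plate, 46 x 66 mm (own x, y), 33 mm high, standing on its six plugs; origin at the centre of the plug tips' plane, z up. Plugs: 12 mm long, 11 mm across, tapered to 5 mm at the tip, at own x = -10 and +10, y = -21, 0, +21 mm. Plate from 12 to 17 mm; on it a grip rib 12 mm wide (x), 52 mm long (y), from 17 to 33 mm. It fits either way round. Set loosely in the wells its underside stands about 6 to 7 mm above the block. 120 g.
- plate_under (a point): Centre of the underside of the stopper plate, 12 mm above the plug tips; lies on the block's top face when the plate is flush.
- vial_a: Loose bystander: sample vial with a white cap, 23 mm across, 56 mm high, origin under its centre; a fixed one like it stands beside it. Near it stands a fixed titrator, about 0.27 m tall (world x over 0.62 m, y from -0.02 to 0.2 m): pass in front of it or above it.
- indicator: Loose bystander: small brown bottle with a black cap, 33 mm across, 72 mm high, origin under its centre.
Not all that is in view belongs to the job. Leave any red or turquoise look-alike of the stopper_plate alone.

How it is judged:
On the way, in this order (a step that is already met when the one before it is completed fails the run):
1. the stopper plate stands in the mouths of all six wells, upright and let go (horizontal distance between plate_under and block_top below 0.004 m and z of plate_under in the frame of block_top below 0.0085 m and angle between the z axis of stopper_plate and the z axis of press, either way round below 0.12 rad and angle between the y axis of stopper_plate and the y axis of press, either way round below 0.12 rad and contact force between the fingers and stopper_plate below 0.1 N), for 0.2 s.
2. the slide is all the way in, with the plate still standing in the wells (value of joint slide above 0.106 m and horizontal distance between plate_under and block_top below 0.004 m and z of plate_under in the frame of block_top below 0.0085 m), for 0.2 s.
3. the treadle is down on its stop with the slide in (value of joint treadle above 0.203 rad and value of joint slide above 0.105 m), for 0.1 s.
At the end, for the whole second after the job is handed in: The stopper plate is seated flush on the block (underside within 2 mm of its top, within 3 mm sideways, level within 0.04 rad) and at rest, the slide is in (within 5 mm of its stop) and the treadle is back up (below 0.03 rad) (z of plate_under in the frame of block_top below 0.002 m and horizontal distance between plate_under and block_top below 0.003 m and angle between the z axis of stopper_plate and the z axis of press, either way round below 0.04 rad and value of joint slide above 0.105 m and value of joint treadle below 0.03 rad and linear speed of stopper_plate below 0.01 m/s); the robot touches nothing.
It fails at once if the plate is driven home while the slide is not under the press (z of plate_under in the frame of block_top below 0.002 m and horizontal distance between plate_under and block_top below 0.01 m and value of joint slide below 0.09 m).
It fails at once if a vial or the small brown bottle is knocked over (angle between any of vial_a, indicator's own z axis and vertical above 0.6 rad).
It also fails if it takes over 69 s, if anything falls off the work surface, if the arm or the gripper's body presses on something with over 40 N, if the wrist force passes 120 N, or if a joint passes its speed limit or range.

## Working session

There is one attempt and no reset: what is moved stays moved. The work goes in short steps, Python scripts to look and compute and a tool call to move; the robot and the scene stay as the last step left them, time stands still between calls to the robot, and variables do not carry over. Pictures are saved under pics/ and viewed, and the job is handed in when it is done.

Besides the shell and the picture viewer there is one more tool, called after "Emit:" by a JSON object that holds its "fn" and its "kwargs". send_rows: Moves the arm, as the interface text tells. Its arguments: {"type":"object","properties":{"series":{"type":"array","items":{"type":"object","properties":{"dx":{"type":"number"},"dy":{"type":"number"},"dz":{"type":"number"},"wx":{"type":"number"},"wy":{"type":"number"},"wz":{"type":"number"}}}},"grip":{"type":"number"},"newtons":{"type":"number"}},"required":["series"]}

```bash
ls; mkdir -p pics
python3 - <<'E'
from bench import bot
import cv2
s=bot.read_state();print(s)
for n in("scene","top"):
    im=bot.get_image(n);cv2.imwrite(f"pics/{n}0.png",im[:,:,::-1])
    c=bot.camera_info(n);print(n,c)
E
```

```text
pics
{'t': 0.0, 'joints': array([ 1.16908892,  0.32182064, -0.07009267,  1.45165404,  0.02261292,
        1.37080057, -0.05688909]), 'qd': array([-7.21552051e-04, -9.62868579e-05, -1.41870111e-03,  3.83470525e-04,
        2.93259399e-04,  2.07696436e-04,  1.40467832e-03]), 'joint_efforts': array([ 1.78284513e-04, -4.93577063e+01, -3.82031193e-01, -3.14332438e+01,
        1.30916439e-02,  1.12107614e-02,  7.25410345e-07]), 'eef_pos': array([ 0.26229521, -0.59414911,  0.23023562]), 'eef_rot': array([-1.37674346,  0.89888332, -0.89617989]), 'wrist_force': array([ 0.83727947, -1.03993861,  0.55176436]), 'ft_torque': array([-0.0129329 ,  0.04722204,  0.02180743]), 'grip_width': 0.0853935784710425}
scene {'K': array([[396.21850636,   0.        , 275.37185494],
       [  0.        , 396.21850636, 211.65090758],
       [  0.        ,   0.        ,   1.        ]]), 'T': array([[-0.7236312 ,  0.45608698, -0.51801791,  0.07397019],
       [-0.69002365, -0.46175371,  0.55736063,  0.50714325],
       [ 0.01500824,  0.76076815,  0.64885019,  0.65256649],
       [ 0.        ,  0.        ,  0.        ,  1.        ]])}
top {'K': array([[527.94923719,   0.        , 278.2609457 ],
       [  0.        , 527.94923719, 211.71006761],
       [  0.        ,   0.        ,   1.        ]]), 'T': array([[ 0.00253431,  0.99836245, -0.05714885,  0.43244533],
       [-0.99992351,  0.00183814, -0.01223085,  0.03583626],
       [-0.01210577,  0.05717548,  0.99829075,  1.42370809],
       [ 0.        ,  0.        ,  0.        ,  1.        ]])}
```

View pics/scene0.png

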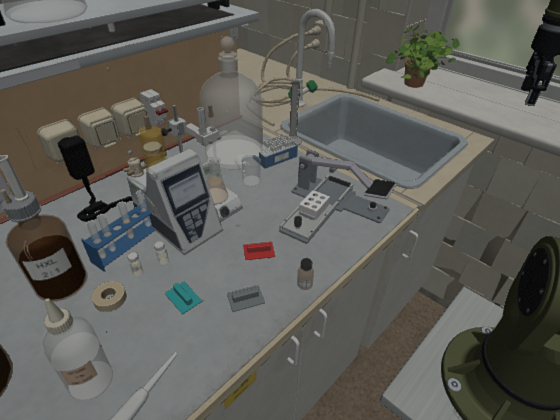

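View pics/top0.png

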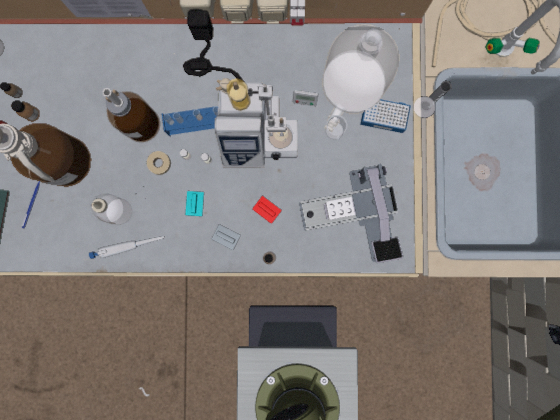

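```bash
cat > h.py <<'E'
import numpy as np,cv2
from bench import bot
from scipy.spatial.transform import Rotation as R
def ray(n,u,v):
    c=bot.camera_info(n);K=c["K"];T=c["T"]
    d=np.array([(u-K[0,2])/K[0,0],-(v-K[1,2])/K[1,1],-1.]);return T[:3,3],T[:3,:3]@d
def onz(n,u,v,z):
    o,d=ray(n,u,v);return o+d*(z-o[2])/d[2]
def proj(n,p):
    c=bot.camera_info(n);K=c["K"];T=c["T"]
    q=T[:3,:3].T@(np.asarray(p,float)-T[:3,3]);q=q*[1,-1,-1]
    return (K@q)[:2]/q[2]
E
python3 - <<'E'
import cv2
t=cv2.imread("pics/top0.png");s=cv2.imread("pics/scene0.png")
f=lambda im,x,y,w,h,k:cv2.resize(im[y:y+h,x:x+w],None,fx=k,fy=k,interpolation=cv2.INTER_CUBIC)
cv2.imwrite("pics/c1.png",f(t,290,150,130,120,5)[:600])
cv2.imwrite("pics/c2.png",f(t,180,180,110,90,6)[:600])
cv2.imwrite("pics/c3.png",f(s,150,140,260,180,3))
E
```

```text
(no output)
```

View pics/c1.png

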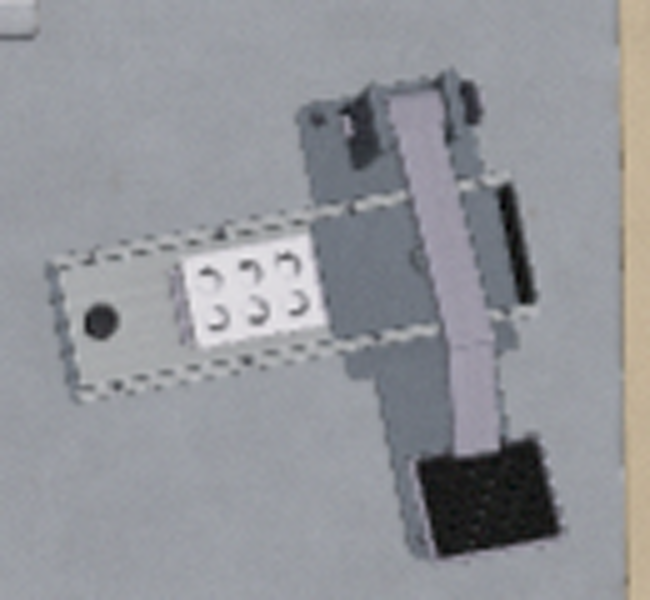

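View pics/c2.png

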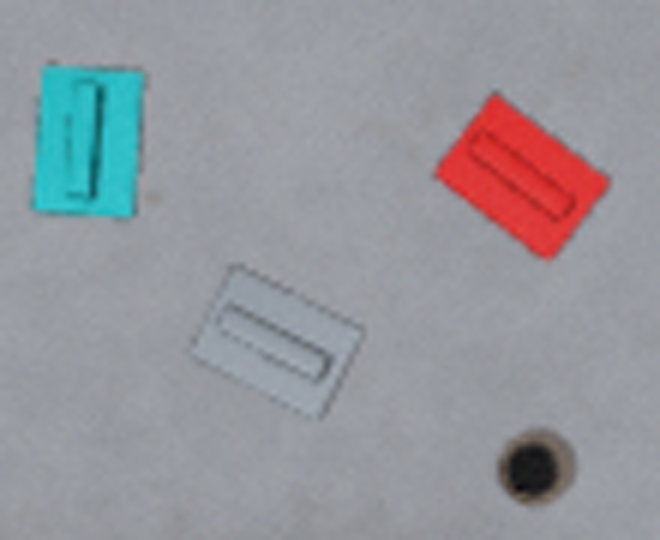

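View pics/c3.png

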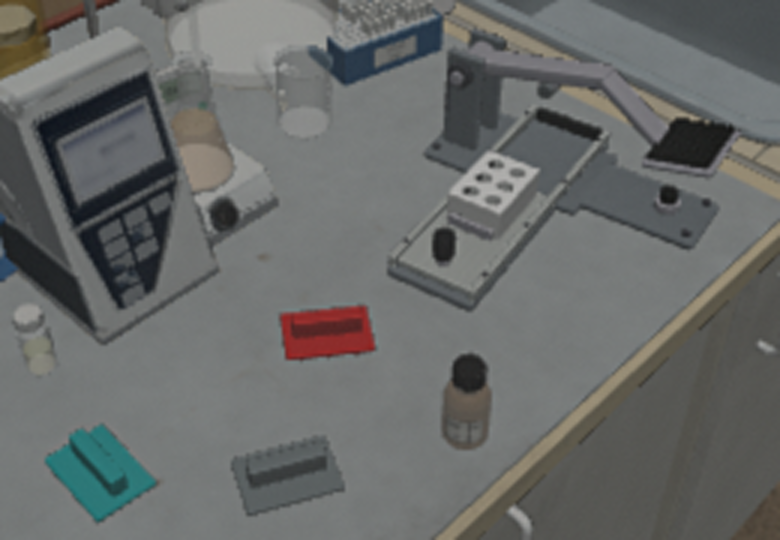

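```bash
cat > m.py <<'E'
from h import *
import sys
t=cv2.imread("pics/top0.png");s=cv2.imread("pics/scene0.png")
# block
for n,im,(x,y,w,h),th in(("top",t,(322,190,40,40),215),("scene",s,(295,185,40,40),175)):
    k=8
    c=cv2.resize(im[y:y+h,x:x+w],None,fx=k,fy=k,interpolation=cv2.INTER_CUBIC)
    m=(c.min(2)>th).astype(np.uint8)
    cs,_=cv2.findContours(m,cv2.RETR_EXTERNAL,cv2.CHAIN_APPROX_NONE)
    b=max(cs,key=cv2.contourArea)
    b=cv2.convexHull(b)
    q=cv2.minAreaRect(b)
    pts=(cv2.boxPoints(q)+.5)/k-.5+[x,y]
    # metric: project hull to plane, fit rectangle
    H=(b[:,0]+.5)/k-.5+[x,y]
    W=np.array([onz(n,u,v,.0475)[:2] for u,v in H])*1000
    r=cv2.minAreaRect(W.astype(np.float32));print(n,r)
    cv2.drawContours(c,[b],-1,(0,0,255),1);cv2.imwrite(f"pics/b_{n}.png",c)
P=np.array([(233,264),(364,329),(322,418),(192,353)])
P=(P+.5)/6-.5+180
W=np.array([onz("top",u,v,.017)[:2] for u,v in P])*1000
print("plate",W,W.mean(0),cv2.minAreaRect(W.astype(np.float32)))
P=np.array([(231,468),(327,437),(344,486),(246,514)])
P=(P+.5)/3-.5+[150,140]
W=np.array([onz("scene",u,v,.017)[:2] for u,v in P])*1000
print("plate",W,W.mean(0),cv2.minAreaRect(W.astype(np.float32)))
E
python3 m.py
python3 - <<'E'
import cv2,numpy as np
a=cv2.imread("pics/b_top.png");b=cv2.imread("pics/b_scene.png")
cv2.imwrite("pics/b2.png",np.hstack([a,b]))
s=cv2.imread("pics/scene0.png")
cv2.imwrite("pics/c4.png",cv2.resize(s[275:320,215:320],None,fx=7,fy=7,interpolation=cv2.INTER_CUBIC))
E
```

```text
top ((521.5537109375, -108.48290252685547), (45.43247985839844, 65.18753051757812), 10.968138694763184)
scene ((542.4395141601562, -136.12498474121094), (7.518566608428955, 2.633539915084839), 39.80553436279297)
plate [[480.93581592 212.74245206]
 [452.18069094 154.2162078 ]
 [412.69882609 172.59795891]
 [441.34734122 230.62538416]] [446.79066854 192.54550073] ((446.8173522949219, 192.67019653320312), (66.12104797363281, 43.541648864746094), 63.83418273925781)
plate [[473.3537908  213.92006688]
 [446.58073971 151.65851647]
 [409.92769244 172.21292935]
 [439.23326299 231.03749713]] [442.27387148 192.20725246] ((442.9070129394531, 191.34800720214844), (67.77384185791016, 41.972755432128906), 63.518150329589844)
```

View pics/b2.png

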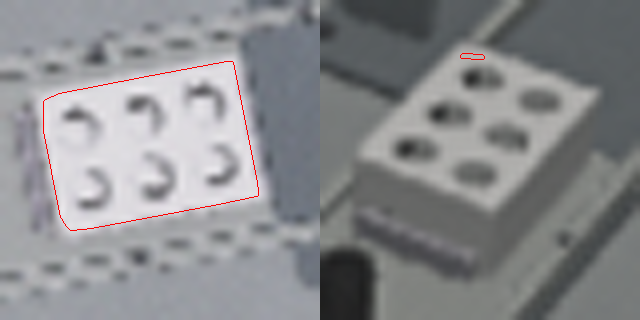

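View pics/c4.png

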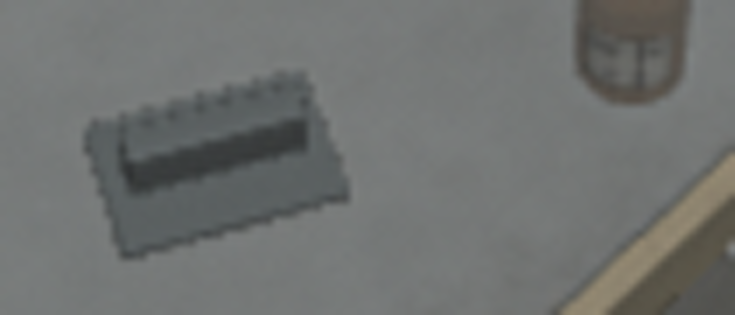

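```bash
cat >> h.py <<'E'
def pose():
    s=bot.read_state();return s,np.array(s["eef_pos"]),R.from_rotvec(s["eef_rot"])
def down(ang):  # jaw x at world angle ang deg, y down
    a=np.radians(ang);x=np.array([np.cos(a),np.sin(a),0]);y=np.array([0,0,-1.]);return R.from_matrix(np.c_[x,y,np.cross(x,y)])
def plan(goal_mm,ang,n=None,vmax=50):
    s,p,r=pose();g=np.array(goal_mm)/1000;rg=down(ang)
    rv=(r.inv()*rg).as_rotvec(degrees=True)
    D=np.linalg.norm(g-p)*1000
    if n is None:n=int(max(1,np.ceil(D/vmax),np.ceil(np.linalg.norm(rv)/9)))
    print("t",round(s["t"],2),"p",np.round(p*1000,1),"jaw",np.round(np.degrees(np.arctan2(*r.as_matrix()[[1,0],0])),1),"tilt",np.round(np.degrees(np.arccos(-r.as_matrix()[2,1])),2),"F",np.round(s["wrist_force"],1),"w",round(s["grip_width"]*1000,1),"dist",round(D,1),"rv",np.round(rv,1),"n",n)
    st=R.from_rotvec(rv/n,degrees=True);c=r
    for i in range(n):
        d=c.inv().apply((g-p)/n)*1000
        print("{"+",".join(f'"{k}":{v:.1f}' for k,v in zip(("dx","dy","dz","wx","wy","wz"),list(d)+list(rv/n)))+"}",end=", ");c=c*st
    print()
E
python3 - <<'E'
from h import *
P=np.array([(475,45),(600,93),(493,210),(357,155)],float)-[320,0]
P=(P+.5)/8-.5+[295,185]
W=np.array([onz("scene",u,v,.0475)[:2] for u,v in P])*1000
print("block scene",W,W.mean(0),cv2.minAreaRect(W.astype(np.float32)))
P=np.array([(83,123),(303,70),(350,200),(124,260)],float)
P=(P+.5)/7-.5+[215,275]
W=np.array([onz("scene",u,v,.017)[:2] for u,v in P])*1000
print("plate scene",W.mean(0),cv2.minAreaRect(W.astype(np.float32)))
f=lambda u,v,k,o:((np.array([u,v])+.5)/k-.5+o)
print("knob",onz("top",*f(101,321,5,[290,150]),.049)*1000)
P=[(417,460),(538,437),(562,532),(437,556)]
print("pad",np.mean([onz("top",*f(u,v,5,[290,150]),.084) for u,v in P],0)*1000)
b=np.array([521.6,-108.5]);a=np.radians(10.97);x=np.array([np.cos(a),np.sin(a)]);y=np.array([-x[1],x[0]])
print("knob from block",b+80*y,"home block",b-110*y,"knob home",b-30*y)
o=b-110*y
print("bottle",onz("top",268,258,.072)*1000)
plan([450,190,200],-26.1)
s,p,r=pose();print(r.as_matrix().round(2))
E
```

```text
block scene [[ 545.39442158 -141.20272858]
 [ 502.29409088 -149.54532392]
 [ 490.44512292  -82.67205162]
 [ 535.93898534  -73.73306984]] [ 518.51815518 -111.78829349] ((519.1165771484375, -111.63919067382812), (46.35565948486328, 68.77955627441406), 10.047694206237793)
plate scene [443.4278452  191.40983171] ((443.52984619140625, 191.1708526611328), (65.02383422851562, 48.71180725097656), 62.1603889465332)
knob [505.83920954 -29.52668508  49.        ]
pad [ 415.72488202 -223.37004321   84.        ]
knob from block [506.37640076 -29.9618435 ] home block [ 542.53244895 -216.48996519] knob home [ 527.30884971 -137.95180869]
bottle [391.4311553   78.28976163  72.        ]
t 0.1 p [ 262.3 -594.2  230.3] jaw -66.2 tilt 0.1 F [ 0.2 -0.6 -0.4] w 85.6 dist 806.9 rv [ -0.  -40.1  -0.1] n 17
{"dx":-37.7,"dy":1.8,"dz":28.7,"wx":-0.0,"wy":-2.4,"wz":-0.0}, {"dx":-36.5,"dy":1.8,"dz":30.3,"wx":-0.0,"wy":-2.4,"wz":-0.0}, {"dx":-35.2,"dy":1.8,"dz":31.7,"wx":-0.0,"wy":-2.4,"wz":-0.0}, {"dx":-33.9,"dy":1.8,"dz":33.2,"wx":-0.0,"wy":-2.4,"wz":-0.0}, {"dx":-32.5,"dy":1.8,"dz":34.5,"wx":-0.0,"wy":-2.4,"wz":-0.0}, {"dx":-31.1,"dy":1.8,"dz":35.8,"wx":-0.0,"wy":-2.4,"wz":-0.0}, {"dx":-29.6,"dy":1.8,"dz":37.1,"wx":-0.0,"wy":-2.4,"wz":-0.0}, {"dx":-28.0,"dy":1.8,"dz":38.3,"wx":-0.0,"wy":-2.4,"wz":-0.0}, {"dx":-26.4,"dy":1.8,"dz":39.4,"wx":-0.0,"wy":-2.4,"wz":-0.0}, {"dx":-24.8,"dy":1.8,"dz":40.4,"wx":-0.0,"wy":-2.4,"wz":-0.0}, {"dx":-23.1,"dy":1.8,"dz":41.4,"wx":-0.0,"wy":-2.4,"wz":-0.0}, {"dx":-21.4,"dy":1.8,"dz":42.3,"wx":-0.0,"wy":-2.4,"wz":-0.0}, {"dx":-19.6,"dy":1.8,"dz":43.2,"wx":-0.0,"wy":-2.4,"wz":-0.0}, {"dx":-17.8,"dy":1.8,"dz":44.0,"wx":-0.0,"wy":-2.4,"wz":-0.0}, {"dx":-16.0,"dy":1.8,"dz":44.7,"wx":-0.0,"wy":-2.4,"wz":-0.0}, {"dx":-14.1,"dy":1.8,"dz":45.3,"wx":-0.0,"wy":-2.4,"wz":-0.0}, {"dx":-12.3,"dy":1.8,"dz":45.8,"wx":-0.0,"wy":-2.4,"wz":-0.0}, 
[[ 0.4  -0.    0.91]
 [-0.91  0.    0.4 ]
 [-0.   -1.   -0.  ]]
```

```bash
python3 -c "
from h import *
plan([490,-150,230],-46,10)"
```

```text
t 0.1 p [ 262.3 -594.2  230.3] jaw -66.2 tilt 0.1 F [ 0.2 -0.6 -0.4] w 85.6 dist 499.2 rv [ -0.  -20.2  -0.1] n 10
{"dx":-31.4,"dy":0.1,"dz":38.8,"wx":-0.0,"wy":-2.0,"wz":-0.0}, {"dx":-30.1,"dy":0.1,"dz":39.9,"wx":-0.0,"wy":-2.0,"wz":-0.0}, {"dx":-28.6,"dy":0.1,"dz":40.9,"wx":-0.0,"wy":-2.0,"wz":-0.0}, {"dx":-27.2,"dy":0.1,"dz":41.9,"wx":-0.0,"wy":-2.0,"wz":-0.0}, {"dx":-25.7,"dy":0.1,"dz":42.8,"wx":-0.0,"wy":-2.0,"wz":-0.0}, {"dx":-24.2,"dy":0.1,"dz":43.7,"wx":-0.0,"wy":-2.0,"wz":-0.0}, {"dx":-22.6,"dy":0.1,"dz":44.5,"wx":-0.0,"wy":-2.0,"wz":-0.0}, {"dx":-21.0,"dy":0.0,"dz":45.3,"wx":-0.0,"wy":-2.0,"wz":-0.0}, {"dx":-19.4,"dy":0.0,"dz":46.0,"wx":-0.0,"wy":-2.0,"wz":-0.0}, {"dx":-17.8,"dy":0.0,"dz":46.6,"wx":-0.0,"wy":-2.0,"wz":-0.0},
```

Emit:
{"fn": "send_rows", "kwargs": {"series": [{"dx": -31,"dz": 39,"wy": -2},{"dx": -30,"dz": 40,"wy": -2},{"dx": -29,"dz": 41,"wy": -2},{"dx": -27,"dz": 42,"wy": -2},{"dx": -26,"dz": 43,"wy": -2},{"dx": -24,"dz": 44,"wy": -2},{"dx": -23,"dz": 44,"wy": -2},{"dx": -21,"dz": 45,"wy": -2}], "grip": 0.5, "newtons": 40}}

```text
schema error: expected keys dx, dy, dz, wx, wy, wz
```

```bash
python3 -c "
from h import *
plan([445,192,150],-26)"
```

```text
t 0.1 p [ 262.3 -594.2  230.3] jaw -66.2 tilt 0.1 F [ 0.2 -0.6 -0.4] w 85.6 dist 811.1 rv [ -0.  -40.2  -0.1] n 17
{"dx":-38.0,"dy":4.8,"dz":28.5,"wx":-0.0,"wy":-2.4,"wz":-0.0}, {"dx":-36.7,"dy":4.8,"dz":30.1,"wx":-0.0,"wy":-2.4,"wz":-0.0}, {"dx":-35.5,"dy":4.8,"dz":31.5,"wx":-0.0,"wy":-2.4,"wz":-0.0}, {"dx":-34.1,"dy":4.8,"dz":33.0,"wx":-0.0,"wy":-2.4,"wz":-0.0}, {"dx":-32.8,"dy":4.8,"dz":34.4,"wx":-0.0,"wy":-2.4,"wz":-0.0}, {"dx":-31.3,"dy":4.8,"dz":35.7,"wx":-0.0,"wy":-2.4,"wz":-0.0}, {"dx":-29.8,"dy":4.8,"dz":36.9,"wx":-0.0,"wy":-2.4,"wz":-0.0}, {"dx":-28.3,"dy":4.8,"dz":38.1,"wx":-0.0,"wy":-2.4,"wz":-0.0}, {"dx":-26.7,"dy":4.8,"dz":39.3,"wx":-0.0,"wy":-2.4,"wz":-0.0}, {"dx":-25.0,"dy":4.7,"dz":40.3,"wx":-0.0,"wy":-2.4,"wz":-0.0}, {"dx":-23.3,"dy":4.7,"dz":41.3,"wx":-0.0,"wy":-2.4,"wz":-0.0}, {"dx":-21.6,"dy":4.7,"dz":42.3,"wx":-0.0,"wy":-2.4,"wz":-0.0}, {"dx":-19.9,"dy":4.7,"dz":43.1,"wx":-0.0,"wy":-2.4,"wz":-0.0}, {"dx":-18.1,"dy":4.7,"dz":43.9,"wx":-0.0,"wy":-2.4,"wz":-0.0}, {"dx":-16.2,"dy":4.7,"dz":44.6,"wx":-0.0,"wy":-2.4,"wz":-0.0}, {"dx":-14.4,"dy":4.7,"dz":45.2,"wx":-0.0,"wy":-2.4,"wz":-0.0}, {"dx":-12.5,"dy":4.7,"dz":45.8,"wx":-0.0,"wy":-2.4,"wz":-0.0},
```

Emit:
{"fn": "send_rows", "kwargs": {"series": [{"dx": -31,"dy": 0,"dz": 39,"wx": 0,"wy": -2,"wz": 0},{"dx": -30,"dy": 0,"dz": 40,"wx": 0,"wy": -2,"wz": 0},{"dx": -29,"dy": 0,"dz": 41,"wx": 0,"wy": -2,"wz": 0},{"dx": -27,"dy": 0,"dz": 42,"wx": 0,"wy": -2,"wz": 0},{"dx": -26,"dy": 0,"dz": 43,"wx": 0,"wy": -2,"wz": 0},{"dx": -24,"dy": 0,"dz": 44,"wx": 0,"wy": -2,"wz": 0},{"dx": -23,"dy": 0,"dz": 44,"wx": 0,"wy": -2,"wz": 0},{"dx": -21,"dy": 0,"dz": 45,"wx": 0,"wy": -2,"wz": 0}], "grip": 0.5, "newtons": 40}}

```text
t: 1.1
eef_pos: [0.4452, -0.2305, 0.226]
eef_rot: [-1.459, 0.69, -0.678]
wrist_force: [0.4, -0.2, 0.3]
grip_width: 0.0426
```

```bash
python3 -c "
from h import *
plan([445,192,150],-26)"
```

```text
t 1.1 p [ 445.2 -230.5  226. ] jaw -50.2 tilt 0.43 F [ 0.4 -0.2  0.3] w 42.6 dist 429.3 rv [  0.  -24.2  -0.4] n 9
{"dx":-36.0,"dy":8.7,"dz":30.0,"wx":0.0,"wy":-2.7,"wz":-0.0}, {"dx":-34.6,"dy":8.6,"dz":31.7,"wx":0.0,"wy":-2.7,"wz":-0.0}, {"dx":-33.1,"dy":8.6,"dz":33.3,"wx":0.0,"wy":-2.7,"wz":-0.0}, {"dx":-31.5,"dy":8.6,"dz":34.8,"wx":0.0,"wy":-2.7,"wz":-0.0}, {"dx":-29.8,"dy":8.6,"dz":36.2,"wx":0.0,"wy":-2.7,"wz":-0.0}, {"dx":-28.1,"dy":8.5,"dz":37.6,"wx":0.0,"wy":-2.7,"wz":-0.0}, {"dx":-26.3,"dy":8.5,"dz":38.9,"wx":0.0,"wy":-2.7,"wz":-0.0}, {"dx":-24.4,"dy":8.5,"dz":40.1,"wx":0.0,"wy":-2.7,"wz":-0.0}, {"dx":-22.5,"dy":8.5,"dz":41.2,"wx":0.0,"wy":-2.7,"wz":-0.0},
```

Emit:
{"fn": "send_rows", "kwargs": {"series": [{"dx": -41,"dy": 2,"dz": 34,"wx": 0,"wy": -3,"wz": 0},{"dx": -39,"dy": 4,"dz": 36,"wx": 0,"wy": -3,"wz": 0},{"dx": -37,"dy": 6,"dz": 38,"wx": 0,"wy": -3,"wz": 0},{"dx": -35,"dy": 10,"dz": 40,"wx": 0,"wy": -3,"wz": 0},{"dx": -33,"dy": 12,"dz": 41,"wx": 0,"wy": -3,"wz": 0},{"dx": -31,"dy": 14,"dz": 42,"wx": 0,"wy": -3,"wz": 0},{"dx": -29,"dy": 14,"dz": 44,"wx": 0,"wy": -3,"wz": 0},{"dx": -26,"dy": 14,"dz": 45,"wx": 0,"wy": -3,"wz": 0}]}}

```text
t: 2.1
eef_pos: [0.4375, 0.2051, 0.1495]
eef_rot: [-1.541, 0.35, -0.346]
wrist_force: [1.9, 0.2, 0.3]
grip_width: 0.0429
```

```bash
python3 -c "
from h import *
plan([445,192,80],-26)"
```

```text
t 2.1 p [437.5 205.1 149.5] jaw -25.4 tilt 0.17 F [1.9 0.2 0.3] w 42.9 dist 71.1 rv [-0.1  0.6 -0.2] n 2
{"dx":6.3,"dy":34.7,"dz":-4.3,"wx":-0.0,"wy":0.3,"wz":-0.1}, {"dx":6.3,"dy":34.7,"dz":-4.3,"wx":-0.0,"wy":0.3,"wz":-0.1},
```

Emit:
{"fn": "send_rows", "kwargs": {"series": [{"dx": 6,"dy": 35,"dz": -4,"wx": 0,"wy": 0,"wz": 0},{"dx": 6,"dy": 35,"dz": -4,"wx": 0,"wy": 0,"wz": 0},{"dx": 0,"dy": 0,"dz": 0,"wx": 0,"wy": 0,"wz": 0}]}}

```text
t: 2.48
eef_pos: [0.4424, 0.1987, 0.0771]
eef_rot: [-1.54, 0.343, -0.335]
wrist_force: [0.0, -0.4, -0.1]
grip_width: 0.0425
```

```bash
python3 -c "
from h import *
plan([445,192,21],-26)
a=bot.get_image('top')[:,:,::-1];b=bot.get_image('scene')[:,:,::-1]
f=lambda i,x,y:cv2.resize(i[y:y+90,x:x+100],None,fx=4,fy=4,interpolation=cv2.INTER_CUBIC)
cv2.imwrite('pics/g1.png',np.hstack([f(a,180,190),f(b,195,235)]))
print(proj('scene',[.445,.192,.017]))
"
```

```text
t 2.48 p [442.4 198.7  77.1] jaw -24.8 tilt 0.37 F [ 0.  -0.4 -0.1] w 42.5 dist 56.5 rv [-0.2  1.2 -0.3] n 2
{"dx":2.7,"dy":28.0,"dz":-2.6,"wx":-0.1,"wy":0.6,"wz":-0.2}, {"dx":2.7,"dy":28.0,"dz":-2.5,"wx":-0.1,"wy":0.6,"wz":-0.2}, 
[244.61266846 297.35971123]
```

View pics/g1.png

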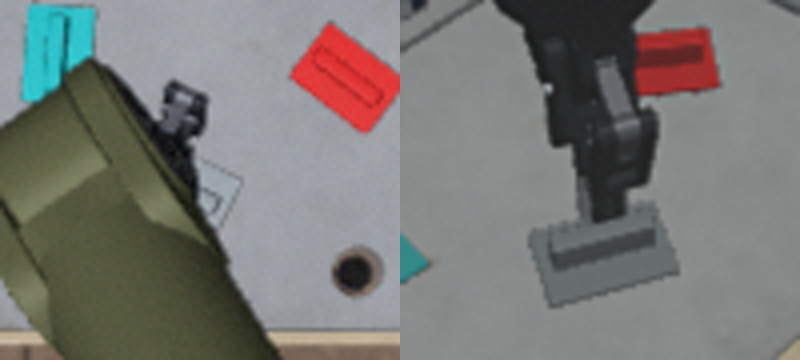

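Emit:
{"fn": "send_rows", "kwargs": {"series": [{"dx": 5,"dy": 15,"dz": -5,"wx": 0,"wy": 1.2,"wz": 0},{"dx": 0,"dy": 15,"dz": 0,"wx": 0,"wy": 0,"wz": 0},{"dx": 0,"dy": 0,"dz": 0,"wx": 0,"wy": 0,"wz": 0}]}}

```text
t: 2.95
eef_pos: [0.4494, 0.1928, 0.0505]
eef_rot: [-1.533, 0.354, -0.362]
wrist_force: [0.4, 0.1, -0.2]
grip_width: 0.0428
```

```bash
python3 -c "
from h import *
plan([445,192,21],-26,2)"
```

```text
t 2.95 p [449.4 192.8  50.5] jaw -26.2 tilt 0.53 F [ 0.4  0.1 -0.2] w 42.8 dist 29.9 rv [-0.5 -0.2  0.2] n 2
{"dx":-1.9,"dy":14.7,"dz":-1.5,"wx":-0.2,"wy":-0.1,"wz":0.1}, {"dx":-1.8,"dy":14.8,"dz":-1.4,"wx":-0.2,"wy":-0.1,"wz":0.1},
```

Emit:
{"fn": "send_rows", "kwargs": {"series": [{"dx": -2,"dy": 15,"dz": -1,"wx": 0,"wy": 0,"wz": 0},{"dx": 0,"dy": 10,"dz": 0,"wx": 0,"wy": 0,"wz": 0},{"dx": 0,"dy": 0,"dz": 0,"wx": 0,"wy": 0,"wz": 0}]}}

```text
t: 3.32
eef_pos: [0.4471, 0.1931, 0.0238]
eef_rot: [-1.533, 0.354, -0.362]
wrist_force: [1.1, 0.2, -0.4]
grip_width: 0.0425
```

```bash
python3 -c "
from h import *
for i in range(2):plan([445,192,21],-26,1)
b=bot.get_image('scene')[:,:,::-1]
plan([445,192,21],-26,1)
f=lambda i,x,y:cv2.resize(i[y:y+80,x:x+100],None,fx=7,fy=7,interpolation=cv2.INTER_CUBIC)
cv2.imwrite('pics/g2.png',f(b,195,245))
"
```

```text
t 3.33 p [447.1 193.1  23.8] jaw -26.2 tilt 0.53 F [ 1.1  0.2 -0.4] w 42.5 dist 3.7 rv [-0.5 -0.2  0.2] n 1
{"dx":-1.5,"dy":2.8,"dz":-1.9,"wx":-0.5,"wy":-0.2,"wz":0.2}, 
t 3.33 p [447.1 193.1  23.8] jaw -26.2 tilt 0.53 F [ 1.1  0.2 -0.4] w 42.5 dist 3.7 rv [-0.5 -0.2  0.2] n 1
{"dx":-1.5,"dy":2.8,"dz":-1.9,"wx":-0.5,"wy":-0.2,"wz":0.2}, 
t 3.38 p [447.4 193.2  24.2] jaw -26.2 tilt 0.56 F [-0.1 -0.3  0.1] w 42.5 dist 4.2 rv [-0.5 -0.2  0.2] n 1
{"dx":-1.6,"dy":3.2,"dz":-2.1,"wx":-0.5,"wy":-0.2,"wz":0.2},
```

View pics/g2.png

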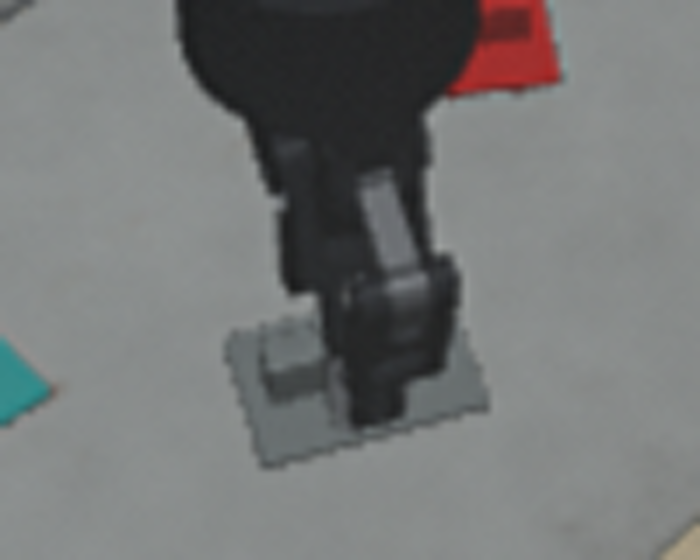

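Emit:
{"fn": "send_rows", "kwargs": {"series": [{"dx": -1.5,"dy": 3,"dz": -2,"wx": -0.5,"wy": 0,"wz": 0},{"dx": 0,"dy": 0,"dz": 0,"wx": 0,"wy": 0,"wz": 0}]}}

```text
t: 3.62
eef_pos: [0.4454, 0.1923, 0.0214]
eef_rot: [-1.542, 0.355, -0.362]
wrist_force: [-0.5, 0.4, -0.6]
grip_width: 0.0423
```

Emit:
{"fn": "send_rows", "kwargs": {"series": [{"dx": 0,"dy": 0,"dz": 0,"wx": 0,"wy": 0,"wz": 0},{"dx": 0,"dy": 0,"dz": 0,"wx": 0,"wy": 0,"wz": 0},{"dx": 0,"dy": 0,"dz": 0,"wx": 0,"wy": 0,"wz": 0},{"dx": 0,"dy": 0,"dz": 0,"wx": 0,"wy": 0,"wz": 0},{"dx": 0,"dy": 0,"dz": 0,"wx": 0,"wy": 0,"wz": 0}], "grip": 0}}

```text
t: 4.25
eef_pos: [0.4458, 0.1925, 0.022]
eef_rot: [-1.541, 0.354, -0.362]
wrist_force: [0.0, -0.4, -0.1]
grip_width: 0.0108
```

```bash
python3 -c "
from h import *
plan([445,192,21],-26,1)
b=bot.get_image('scene')[:,:,::-1]
f=lambda i,x,y:cv2.resize(i[y:y+80,x:x+100],None,fx=7,fy=7,interpolation=cv2.INTER_CUBIC)
cv2.imwrite('pics/g3.png',f(b,195,245))
"
```

```text
t 4.25 p [445.8 192.5  22. ] jaw -26.2 tilt 0.3 F [ 0.  -0.4 -0.1] w 10.8 dist 1.3 rv [-0.1 -0.2  0.3] n 1
{"dx":-0.5,"dy":1.0,"dz":-0.8,"wx":-0.1,"wy":-0.2,"wz":0.3},
```

View pics/g3.png

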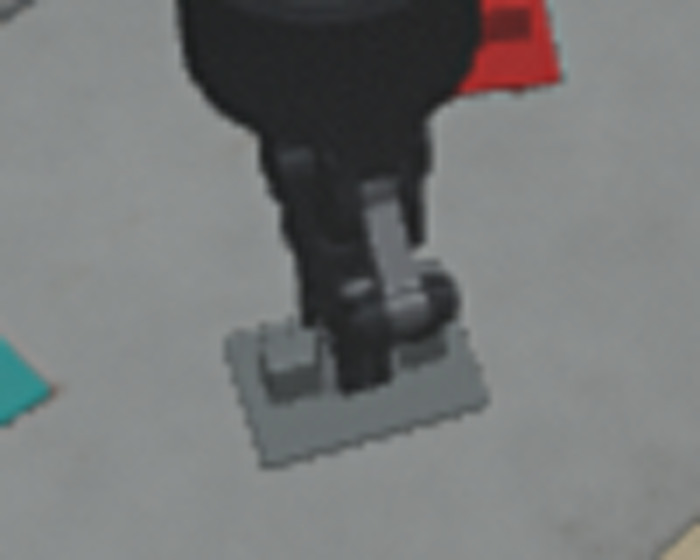

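```bash
python3 -c "
from h import *
plan([450,180,150],-26.2,3)
plan([520.6,-109.5,140],10.7,8)"
```

```text
t 4.3 p [445.8 192.5  22. ] jaw -26.2 tilt 0.3 F [-0.4 -0.6 -0. ] w 10.9 dist 128.7 rv [-0.1  0.   0.3] n 3
{"dx":3.3,"dy":-42.7,"dz":-3.1,"wx":-0.0,"wy":0.0,"wz":0.1}, {"dx":3.2,"dy":-42.7,"dz":-3.1,"wx":-0.0,"wy":0.0,"wz":0.1}, {"dx":3.2,"dy":-42.7,"dz":-3.1,"wx":-0.0,"wy":0.0,"wz":0.1}, 
t 4.3 p [445.8 192.5  22. ] jaw -26.2 tilt 0.3 F [-0.4 -0.6 -0. ] w 10.9 dist 332.8 rv [  0.  -36.9   0.3] n 8
{"dx":25.1,"dy":-14.7,"dz":-29.7,"wx":0.0,"wy":-4.6,"wz":0.0}, {"dx":22.6,"dy":-14.7,"dz":-31.7,"wx":0.0,"wy":-4.6,"wz":0.0}, {"dx":20.0,"dy":-14.7,"dz":-33.4,"wx":0.0,"wy":-4.6,"wz":0.0}, {"dx":17.3,"dy":-14.7,"dz":-34.9,"wx":0.0,"wy":-4.6,"wz":0.0}, {"dx":14.4,"dy":-14.7,"dz":-36.1,"wx":0.0,"wy":-4.6,"wz":0.0}, {"dx":11.4,"dy":-14.7,"dz":-37.2,"wx":0.0,"wy":-4.6,"wz":0.0}, {"dx":8.4,"dy":-14.7,"dz":-38.0,"wx":0.0,"wy":-4.6,"wz":0.0}, {"dx":5.3,"dy":-14.7,"dz":-38.5,"wx":0.0,"wy":-4.6,"wz":0.0},
```

Emit:
{"fn": "send_rows", "kwargs": {"series": [{"dx": 0,"dy": -30,"dz": 0,"wx": 0,"wy": 0,"wz": 0},{"dx": 0,"dy": -45,"dz": 0,"wx": 0,"wy": 0,"wz": 0},{"dx": 0,"dy": -45,"dz": 0,"wx": 0,"wy": 0,"wz": 0},{"dx": 0,"dy": 0,"dz": 0,"wx": 0,"wy": 0,"wz": 0}]}}

```text
t: 4.8
eef_pos: [0.4439, 0.192, 0.1438]
eef_rot: [-1.543, 0.357, -0.359]
wrist_force: [0.6, -0.2, -1.3]
grip_width: 0.0104
```

```bash
python3 -c "
from h import *
plan([520.6,-109.5,140],10.7,8)
b=bot.get_image('scene')[:,:,::-1]
cv2.imwrite('pics/l1.png',cv2.resize(b[180:300,170:330],None,fx=5,fy=5,interpolation=cv2.INTER_CUBIC))"
```

```text
t 4.8 p [443.9 192.  143.8] jaw -26.1 tilt 0.15 F [ 0.6 -0.2 -1.3] w 10.4 dist 311.1 rv [  0.1 -36.8   0.1] n 8
{"dx":25.2,"dy":0.6,"dz":-29.6,"wx":0.0,"wy":-4.6,"wz":0.0}, {"dx":22.7,"dy":0.6,"dz":-31.5,"wx":0.0,"wy":-4.6,"wz":0.0}, {"dx":20.1,"dy":0.5,"dz":-33.3,"wx":0.0,"wy":-4.6,"wz":0.0}, {"dx":17.4,"dy":0.5,"dz":-34.8,"wx":0.0,"wy":-4.6,"wz":0.0}, {"dx":14.6,"dy":0.5,"dz":-36.1,"wx":0.0,"wy":-4.6,"wz":0.0}, {"dx":11.6,"dy":0.5,"dz":-37.1,"wx":0.0,"wy":-4.6,"wz":0.0}, {"dx":8.6,"dy":0.5,"dz":-37.9,"wx":0.0,"wy":-4.6,"wz":0.0}, {"dx":5.5,"dy":0.5,"dz":-38.5,"wx":0.0,"wy":-4.6,"wz":0.0},
```

View pics/l1.png

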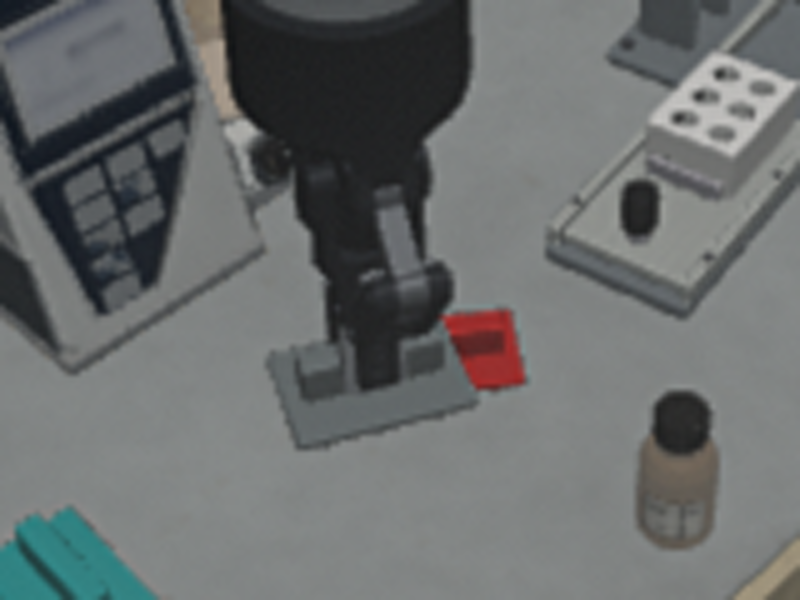

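Emit:
{"fn": "send_rows", "kwargs": {"series": [{"dx": 25,"dy": 0,"dz": -30,"wx": 0,"wy": -4.6,"wz": 0},{"dx": 23,"dy": 0,"dz": -32,"wx": 0,"wy": -4.6,"wz": 0},{"dx": 20,"dy": 0,"dz": -33,"wx": 0,"wy": -4.6,"wz": 0},{"dx": 17,"dy": 0,"dz": -35,"wx": 0,"wy": -4.6,"wz": 0},{"dx": 15,"dy": 0,"dz": -36,"wx": 0,"wy": -4.6,"wz": 0},{"dx": 12,"dy": 0,"dz": -37,"wx": 0,"wy": -4.6,"wz": 0},{"dx": 9,"dy": 0,"dz": -38,"wx": 0,"wy": -4.6,"wz": 0},{"dx": 5,"dy": 0,"dz": -38,"wx": 0,"wy": -4.6,"wz": 0}]}}

```text
t: 5.85
eef_pos: [0.5141, -0.1157, 0.1267]
eef_rot: [-1.562, -0.149, 0.19]
wrist_force: [0.3, -1.6, -1.2]
grip_width: 0.0105
```

```bash
python3 -c "
from h import *
plan([520.6,-109.5,110],10.7,2)"
```

```text
t 5.85 p [ 514.1 -115.7  126.7] jaw 12.4 tilt 1.5 F [ 0.3 -1.6 -1.2] w 10.5 dist 18.9 rv [-0.3  1.7 -1.5] n 2
{"dx":4.1,"dy":8.2,"dz":2.3,"wx":-0.1,"wy":0.8,"wz":-0.7}, {"dx":3.9,"dy":8.3,"dz":2.4,"wx":-0.1,"wy":0.8,"wz":-0.7},
```

Emit:
{"fn": "send_rows", "kwargs": {"series": [{"dx": 5,"dy": 8,"dz": 4,"wx": 0,"wy": 1.7,"wz": -1.5},{"dx": 2,"dy": 8,"dz": 1,"wx": 0,"wy": 0,"wz": 0},{"dx": 0,"dy": 0,"dz": 0,"wx": 0,"wy": 0,"wz": 0}]}}

```text
t: 6.22
eef_pos: [0.5162, -0.1128, 0.1041]
eef_rot: [-1.558, -0.135, 0.149]
wrist_force: [0.6, -0.2, -1.7]
grip_width: 0.0108
```

```bash
python3 -c "
from h import *
plan([520.6,-109.5,90],10.7,1)
a=bot.get_image('top')[:,:,::-1];b=bot.get_image('scene')[:,:,::-1]
cv2.imwrite('pics/p1.png',np.hstack([cv2.resize(i,(400,400),interpolation=cv2.INTER_CUBIC) for i in (a[160:240,310:390],b[150:230,270:350])]))"
```

```text
t 6.22 p [ 516.2 -112.8  104.1] jaw 10.4 tilt 0.7 F [ 0.6 -0.2 -1.7] w 10.8 dist 15.1 rv [-0.5 -0.3 -0.5] n 1
{"dx":5.0,"dy":14.1,"dz":2.3,"wx":-0.5,"wy":-0.3,"wz":-0.5},
```

View pics/p1.png

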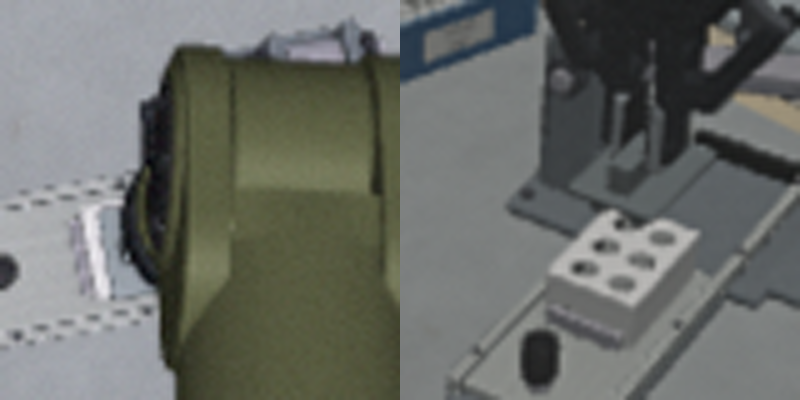

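Emit:
{"fn": "send_rows", "kwargs": {"series": [{"dx": 5,"dy": 14,"dz": 3,"wx": -0.5,"wy": 0,"wz": -0.5},{"dx": 0,"dy": 10,"dz": 0,"wx": 0,"wy": 0,"wz": 0},{"dx": 0,"dy": 0,"dz": 0,"wx": 0,"wy": 0,"wz": 0}]}}

```text
t: 6.7
eef_pos: [0.5218, -0.1074, 0.0798]
eef_rot: [-1.567, -0.147, 0.142]
wrist_force: [-0.5, 0.2, -1.4]
grip_width: 0.0107
```

```bash
python3 -c "
from h import *
plan([520.6,-109.5,78],10.7,1)
b=bot.get_image('scene')[:,:,::-1]
cv2.imwrite('pics/p2f.png',b)
a=cv2.imread('pics/scene0.png')
cv2.imwrite('pics/p2.png',np.hstack([cv2.resize(i,(400,400),interpolation=cv2.INTER_CUBIC) for i in (a[180:230,290:340],b[180:230,290:340])]))"
```

```text
t 6.7 p [ 521.8 -107.4   79.8] jaw 10.5 tilt 0.2 F [-0.5  0.2 -1.4] w 10.7 dist 3.0 rv [ 0.1 -0.2  0.2] n 1
{"dx":-1.5,"dy":1.8,"dz":-1.9,"wx":0.1,"wy":-0.2,"wz":0.2},
```

View pics/p2.png

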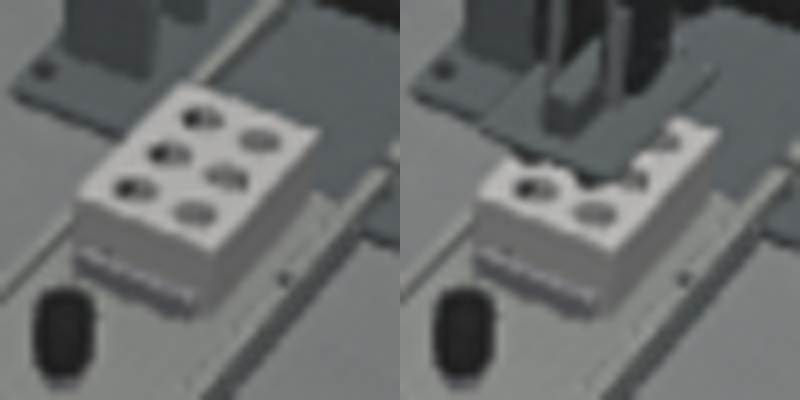

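```bash
python3 -c "
from h import *
b=cv2.imread('pics/p2f.png')
x0,y0=296,180
c=cv2.resize(b[y0:y0+36,x0:x0+48],None,fx=16,fy=16,interpolation=cv2.INTER_CUBIC)
s,p,r=pose();M=r.as_matrix()
for z in (69.8,74.8):
  for sx in(-23,23):
    for sy in(-33,33):
      q=np.array([*(p[:2]*1000+sx*M[:2,0]+sy*M[:2,2]),z])/1000
      u=proj('scene',q);k=((u-[x0,y0]+.5)*16-.5);print(z,sx,sy,u.round(1),k.round())
      cv2.circle(c,tuple(int(v) for v in k),3,(0,0,255) if z<70 else (0,255,0),-1)
cv2.imwrite('pics/p3.png',c)"
```

```text
69.8 -23 -33 [328.1 189.4] [521. 158.]
69.8 -23 33 [315.  203.6] [311. 386.]
69.8 23 -33 [311.5 183.1] [256.  57.]
69.8 23 33 [298.  196.8] [ 39. 276.]
74.8 -23 -33 [328.3 187.8] [524. 132.]
74.8 -23 33 [315.2 202. ] [314. 359.]
74.8 23 -33 [311.7 181.5] [258.  31.]
74.8 23 33 [298.1 195.1] [ 41. 249.]
```

View pics/p3.png

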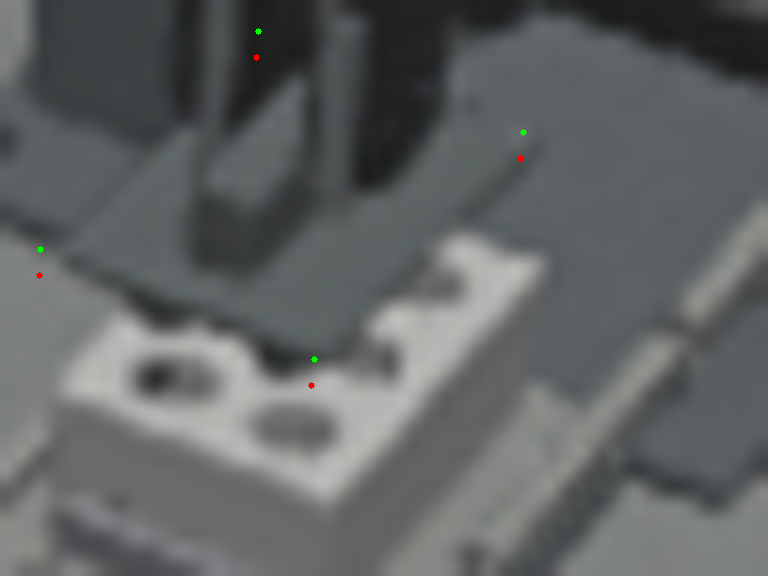

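Emit:
{"fn": "send_rows", "kwargs": {"series": [{"dx": -1.5,"dy": 5,"dz": -1.5,"wx": 0,"wy": 0,"wz": 0},{"dx": 0,"dy": 3,"dz": 0,"wx": 0,"wy": 0,"wz": 0},{"dx": 0,"dy": 0,"dz": 0,"wx": 0,"wy": 0,"wz": 0}]}}

```text
t: 7.12
eef_pos: [0.5213, -0.1096, 0.0722]
eef_rot: [-1.568, -0.148, 0.14]
wrist_force: [-0.1, -0.3, -0.8]
grip_width: 0.0108
```

```bash
python3 -c "
from h import *
plan([520.4,-109.3,70],10.7,1)
b=bot.get_image('scene')[:,:,::-1]
x0,y0=296,180
cv2.imwrite('pics/p4.png',cv2.resize(b[y0:y0+36,x0:x0+48],None,fx=16,fy=16,interpolation=cv2.INTER_CUBIC))"
```

```text
t 7.12 p [ 521.3 -109.6   72.2] jaw 10.5 tilt 0.3 F [-0.1 -0.3 -0.8] w 10.8 dist 2.4 rv [ 0.1 -0.2  0.3] n 1
{"dx":-0.8,"dy":2.2,"dz":0.5,"wx":0.1,"wy":-0.2,"wz":0.3},
```

View pics/p4.png

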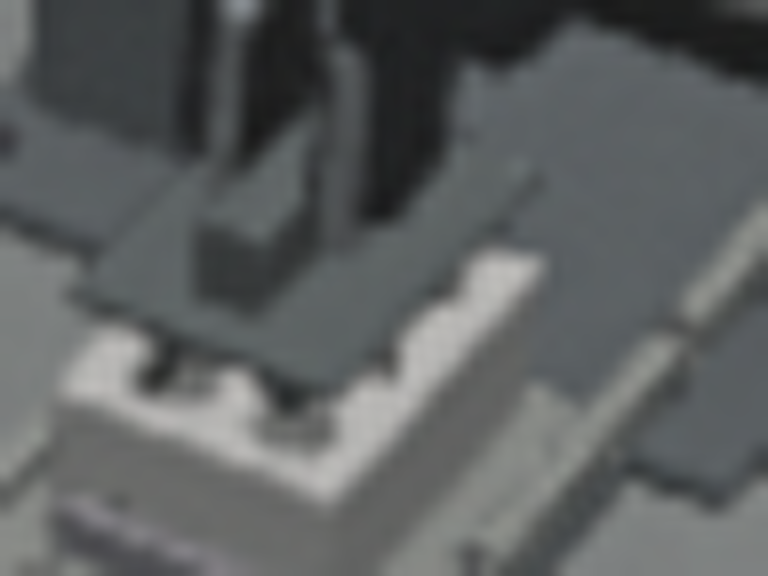

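Emit:
{"fn": "send_rows", "kwargs": {"series": [{"dx": -1.2,"dy": 2,"dz": 0.6,"wx": 0,"wy": 0,"wz": 0},{"dx": 0,"dy": 2,"dz": 0,"wx": 0,"wy": 0,"wz": 0},{"dx": 0,"dy": 0,"dz": 0,"wx": 0,"wy": 0,"wz": 0}]}}

```text
t: 7.55
eef_pos: [0.5201, -0.1094, 0.0684]
eef_rot: [-1.568, -0.148, 0.139]
wrist_force: [-0.4, -1.0, -2.5]
grip_width: 0.0107
```

```bash
python3 -c "
from h import *
plan([520.2,-109.2,65],10.7,1)
b=bot.get_image('scene')[:,:,::-1]
x0,y0=296,180
cv2.imwrite('pics/p5.png',cv2.resize(b[y0:y0+36,x0:x0+48],None,fx=16,fy=16,interpolation=cv2.INTER_CUBIC))"
```

```text
t 7.55 p [ 520.1 -109.4   68.4] jaw 10.5 tilt 0.34 F [-0.4 -1.  -2.5] w 10.7 dist 3.4 rv [ 0.2 -0.2  0.3] n 1
{"dx":0.1,"dy":3.4,"dz":0.2,"wx":0.2,"wy":-0.2,"wz":0.3},
```

View pics/p5.png

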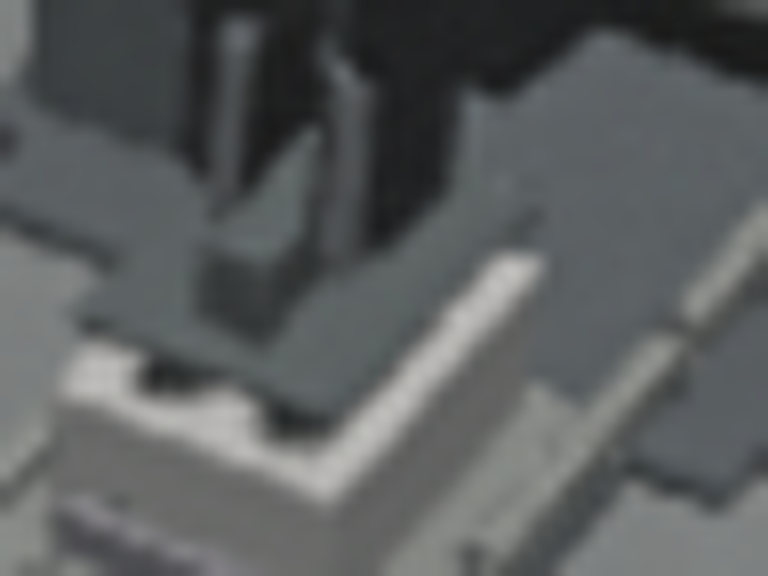

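Emit:
{"fn": "send_rows", "kwargs": {"series": [{"dx": 0,"dy": 2,"dz": 0,"wx": 0,"wy": 0,"wz": 0},{"dx": 0,"dy": 0,"dz": 0,"wx": 0,"wy": 0,"wz": 0}]}}

```text
t: 7.85
eef_pos: [0.5203, -0.1094, 0.0664]
eef_rot: [-1.569, -0.148, 0.139]
wrist_force: [-0.6, -0.1, -1.2]
grip_width: 0.0107
```

```bash
python3 -c "
from h import *
plan([520.2,-109.2,64],10.7,1)"
```

```text
t 7.85 p [ 520.3 -109.4   66.4] jaw 10.5 tilt 0.36 F [-0.6 -0.1 -1.2] w 10.7 dist 2.4 rv [ 0.2 -0.2  0.3] n 1
{"dx":-0.1,"dy":2.4,"dz":0.2,"wx":0.2,"wy":-0.2,"wz":0.3},
```

Emit:
{"fn": "send_rows", "kwargs": {"series": [{"dx": 0,"dy": 1.5,"dz": 0,"wx": 0,"wy": 0,"wz": 0},{"dx": 0,"dy": 0,"dz": 0,"wx": 0,"wy": 0,"wz": 0}]}}

```text
t: 8.1
eef_pos: [0.5204, -0.1094, 0.0648]
eef_rot: [-1.568, -0.148, 0.139]
wrist_force: [-0.1, 0.2, -1.3]
grip_width: 0.0108
```

Emit:
{"fn": "send_rows", "kwargs": {"series": [{"dx": 0,"dy": 1,"dz": 0,"wx": 0,"wy": 0,"wz": 0},{"dx": 0,"dy": 0,"dz": 0,"wx": 0,"wy": 0,"wz": 0}]}}

```text
t: 8.35
eef_pos: [0.5204, -0.1094, 0.0638]
eef_rot: [-1.568, -0.148, 0.139]
wrist_force: [1.0, 0.5, -1.9]
grip_width: 0.0108
```

```bash
python3 -c "
from h import *
plan([520.2,-109.2,64],10.7,1)
b=bot.get_image('scene')[:,:,::-1]
x0,y0=296,180
cv2.imwrite('pics/p6.png',cv2.resize(b[y0:y0+36,x0:x0+48],None,fx=16,fy=16,interpolation=cv2.INTER_CUBIC))"
```

```text
t 8.35 p [ 520.4 -109.4   63.8] jaw 10.5 tilt 0.37 F [ 1.   0.5 -1.9] w 10.8 dist 0.4 rv [ 0.2 -0.2  0.3] n 1
{"dx":-0.2,"dy":-0.2,"dz":0.2,"wx":0.2,"wy":-0.2,"wz":0.3},
```

View pics/p6.png

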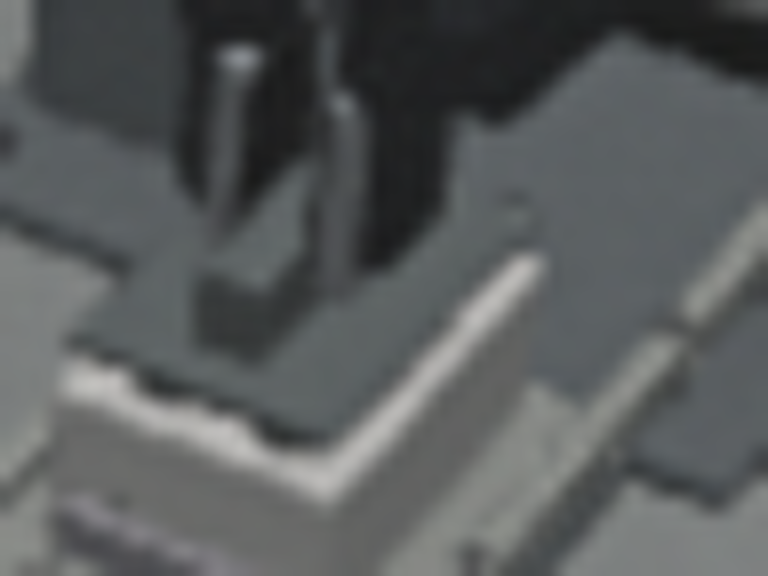

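Emit:
{"fn": "send_rows", "kwargs": {"series": [{"dx": 0,"dy": 1,"dz": 0,"wx": 0,"wy": 0,"wz": 0},{"dx": 0,"dy": 0,"dz": 0,"wx": 0,"wy": 0,"wz": 0}]}}

```text
t: 8.65
eef_pos: [0.5206, -0.1094, 0.063]
eef_rot: [-1.569, -0.149, 0.139]
wrist_force: [0.1, 1.4, -0.7]
grip_width: 0.0106
```

Emit:
{"fn": "send_rows", "kwargs": {"series": [{"dx": 0,"dy": 0,"dz": 0,"wx": 0,"wy": 0,"wz": 0},{"dx": 0,"dy": 0,"dz": 0,"wx": 0,"wy": 0,"wz": 0},{"dx": 0,"dy": 0,"dz": 0,"wx": 0,"wy": 0,"wz": 0},{"dx": 0,"dy": 0,"dz": 0,"wx": 0,"wy": 0,"wz": 0}], "grip": 0.35}}

```text
t: 9.15
eef_pos: [0.5213, -0.1096, 0.0636]
eef_rot: [-1.569, -0.15, 0.138]
wrist_force: [0.2, 0.4, -0.1]
grip_width: 0.0297
```

Emit:
{"fn": "send_rows", "kwargs": {"series": [{"dx": 0,"dy": -10,"dz": 0,"wx": 0,"wy": 0,"wz": 0},{"dx": 0,"dy": -30,"dz": 0,"wx": 0,"wy": 0,"wz": 0},{"dx": 0,"dy": -40,"dz": 20,"wx": 0,"wy": 0,"wz": 0},{"dx": 0,"dy": 0,"dz": 40,"wx": 0,"wy": 0,"wz": 0},{"dx": 0,"dy": 0,"dz": 40,"wx": 0,"wy": 0,"wz": 0}]}}

```text
t: 9.78
eef_pos: [0.5035, -0.012, 0.1487]
eef_rot: [-1.57, -0.147, 0.13]
wrist_force: [-0.1, 0.7, 0.7]
grip_width: 0.0301
```

```bash
python3 -c "
from h import *
plan([503,-3,35],10.7,1)
a=bot.get_image('top')[:,:,::-1];b=bot.get_image('scene')[:,:,::-1]
cv2.imwrite('pics/q1t.png',a);cv2.imwrite('pics/q1s.png',b)
cv2.imwrite('pics/q1.png',np.hstack([cv2.resize(i,(400,400),interpolation=cv2.INTER_CUBIC) for i in (a[175:235,300:360],b[175:235,285:345])]))"
```

```text
t 9.78 p [503.5 -12.  148.7] jaw 10.1 tilt 0.64 F [-0.1  0.7  0.7] w 30.1 dist 114.1 rv [ 0.3 -0.6  0.6] n 1
{"dx":-0.1,"dy":113.7,"dz":9.5,"wx":0.3,"wy":-0.6,"wz":0.6},
```

View pics/q1.png

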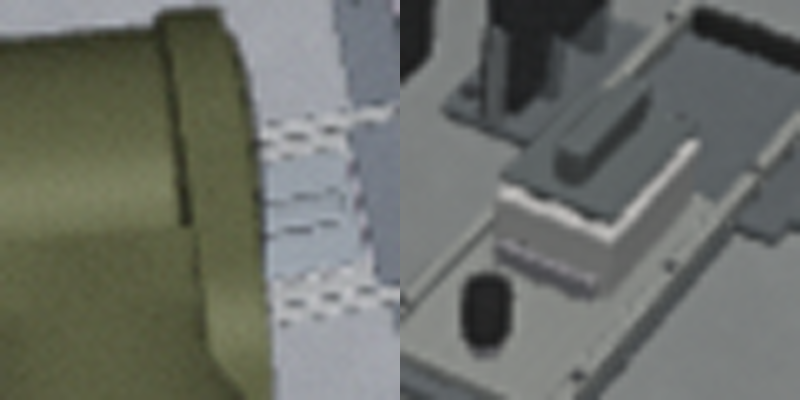

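Emit:
{"fn": "send_rows", "kwargs": {"series": [{"dx": 0,"dy": 20,"dz": 9,"wx": 0,"wy": -0.6,"wz": 0.6},{"dx": 0,"dy": 30,"dz": 9,"wx": 0,"wy": 0,"wz": 0},{"dx": 0,"dy": 30,"dz": 0,"wx": 0,"wy": 0,"wz": 0},{"dx": 0,"dy": 0,"dz": 0,"wx": 0,"wy": 0,"wz": 0}], "grip": 0}}

```text
t: 10.38
eef_pos: [0.4996, 0.0092, 0.0645]
eef_rot: [-1.569, -0.151, 0.154]
wrist_force: [-0.2, 0.1, 0.6]
grip_width: 0.0001
```

```bash
python3 -c "
from h import *
plan([499,7,36],10.7,1)"
```

```text
t 10.38 p [499.6   9.2  64.5] jaw 11.1 tilt 0.25 F [-0.2  0.1  0.6] w 0.1 dist 28.6 rv [ 0.2  0.4 -0.1] n 1
{"dx":-0.9,"dy":28.5,"dz":-1.9,"wx":0.2,"wy":0.4,"wz":-0.1},
```

Emit:
{"fn": "send_rows", "kwargs": {"series": [{"dx": 0,"dy": 28,"dz": 0,"wx": 0,"wy": 0,"wz": 0},{"dx": 0,"dy": 0,"dz": 0,"wx": 0,"wy": 0,"wz": 0}]}}

```text
t: 10.62
eef_pos: [0.5003, 0.0086, 0.0366]
eef_rot: [-1.569, -0.15, 0.153]
wrist_force: [0.6, -0.2, 0.9]
grip_width: 0.0
```

```bash
python3 -c "
from h import *
plan([499,7,36],10.7,1)
b=bot.get_image('scene')[:,:,::-1]
cv2.imwrite('pics/k1.png',cv2.resize(b[150:270,240:370],None,fx=5,fy=5,interpolation=cv2.INTER_CUBIC))"
```

```text
t 10.62 p [500.3   8.6  36.6] jaw 11.0 tilt 0.22 F [ 0.6 -0.2  0.9] w 0.0 dist 2.1 rv [ 0.2  0.3 -0.1] n 1
{"dx":-1.6,"dy":0.6,"dz":-1.3,"wx":0.2,"wy":0.3,"wz":-0.1},
```

View pics/k1.png

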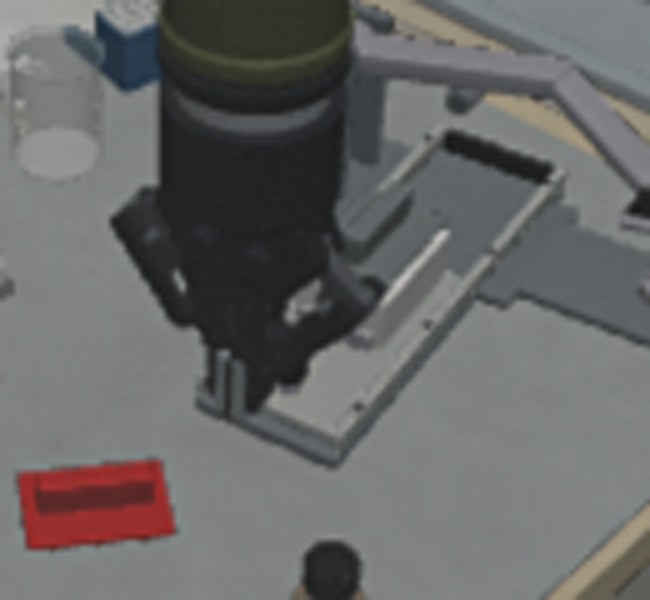

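Emit:
{"fn": "send_rows", "kwargs": {"series": [{"dx": 0,"dy": 0,"dz": -8,"wx": 0,"wy": 0,"wz": 0},{"dx": 0,"dy": 0,"dz": -8,"wx": 0,"wy": 0,"wz": 0},{"dx": 0,"dy": 0,"dz": -8,"wx": 0,"wy": 0,"wz": 0},{"dx": 0,"dy": 0,"dz": -8,"wx": 0,"wy": 0,"wz": 0}]}}

```text
t: 11.18
eef_pos: [0.5108, -0.0231, 0.0418]
eef_rot: [-1.569, -0.157, 0.146]
wrist_force: [-0.4, 2.4, -1.9]
grip_width: 0.0001
```

```bash
python3 -c "
from h import *
plan([522.5,-118,36],10.7,1)"
```

```text
t 11.18 p [510.8 -23.1  41.8] jaw 11.1 tilt 0.44 F [-0.4  2.4 -1.9] w 0.1 dist 95.8 rv [0.2 0.4 0.4] n 1
{"dx":-6.7,"dy":6.1,"dz":-95.4,"wx":0.2,"wy":0.4,"wz":0.4},
```

```bash
python3 -c "
from h import *
b=bot.get_image('scene')[:,:,::-1]
cv2.imwrite('pics/k2.png',cv2.resize(b[150:270,240:370],None,fx=5,fy=5,interpolation=cv2.INTER_CUBIC))
plan([518,-60,37],10.7,1)"
```

```text
t 11.22 p [511.1 -24.8  41.8] jaw 11.0 tilt 0.49 F [ 1.  -1.9 -0.1] w -0.1 dist 36.2 rv [0.3 0.3 0.4] n 1
{"dx":-0.0,"dy":5.0,"dz":-35.8,"wx":0.3,"wy":0.3,"wz":0.4},
```

View pics/k2.png

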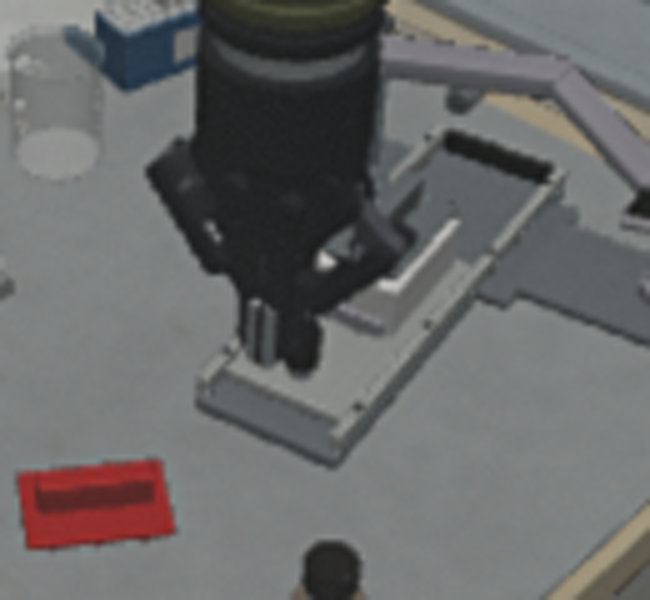

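Emit:
{"fn": "send_rows", "kwargs": {"series": [{"dx": 0,"dy": 0,"dz": 8,"wx": 0,"wy": 0,"wz": 0},{"dx": -7,"dy": 4,"dz": 0,"wx": 0,"wy": 0,"wz": 0.4},{"dx": 0,"dy": 0,"dz": 0,"wx": 0,"wy": 0,"wz": 0}]}}

```text
t: 11.6
eef_pos: [0.5025, -0.0192, 0.0377]
eef_rot: [-1.573, -0.15, 0.15]
wrist_force: [-0.0, -0.1, 0.8]
grip_width: -0.0002
```

```bash
python3 -c "
from h import *
s,p,r=pose()
k=np.array([505.4,-30]);a=np.radians(10.7);x=np.array([np.cos(a),np.sin(a)]);y=np.array([-x[1],x[0]])
d=p[:2]*1000-k;print('press off x',d@x,'y',d@y)
plan([522.5,-118,36],10.7,1)"
```

```text
press off x -0.8666378391146033 y 11.150711835526067
t 11.6 p [502.5 -19.2  37.7] jaw 11.0 tilt 0.41 F [-0.  -0.1  0.8] w -0.2 dist 100.8 rv [ 0.4  0.3 -0. ] n 1
{"dx":0.9,"dy":2.4,"dz":-100.8,"wx":0.4,"wy":0.3,"wz":-0.0},
```

Emit:
{"fn": "send_rows", "kwargs": {"series": [{"dx": 0,"dy": 0.5,"dz": -8,"wx": 0,"wy": 0,"wz": 0},{"dx": -0.5,"dy": 1,"dz": -10,"wx": 0,"wy": 0,"wz": 0},{"dx": -0.5,"dy": 1,"dz": -10,"wx": 0,"wy": 0,"wz": 0}]}}

```text
t: 11.98
eef_pos: [0.5078, -0.0461, 0.0359]
eef_rot: [-1.571, -0.154, 0.151]
wrist_force: [-0.1, 3.3, 2.3]
grip_width: -0.0001
```

```bash
cat > k.py <<'E'
from h import *
s,p,r=pose()
k=np.array([505.4,-30]);a=np.radians(10.7);x=np.array([np.cos(a),np.sin(a)]);y=np.array([-x[1],x[0]])
d=p[:2]*1000-k;print('press off x',d@x,'y',d@y, 'Fy',np.array(s["wrist_force"][:2])@y,'Fx',np.array(s["wrist_force"][:2])@x)
plan([522.5,-118,36],10.7,1)
E
python3 k.py
```

```text
press off x -0.6622279108398562 y -16.248119559678013 Fy 3.2784552431541534 Fx 0.567151013911095
t 11.97 p [507.8 -46.1  35.9] jaw 11.1 tilt 0.32 F [-0.1  3.3  2.3] w -0.1 dist 73.4 rv [0.3 0.4 0.1] n 1
{"dx":0.6,"dy":0.3,"dz":-73.4,"wx":0.3,"wy":0.4,"wz":0.1},
```

Emit:
{"fn": "send_rows", "kwargs": {"series": [{"dx": 0,"dy": 0.5,"dz": -10,"wx": 0,"wy": 0,"wz": 0},{"dx": 0,"dy": 0.5,"dz": -10,"wx": 0,"wy": 0,"wz": 0},{"dx": 0,"dy": 0.5,"dz": -10,"wx": 0,"wy": 0,"wz": 0},{"dx": 0,"dy": 0.5,"dz": -10,"wx": 0,"wy": 0,"wz": 0}]}}

```text
t: 12.48
eef_pos: [0.516, -0.0883, 0.034]
eef_rot: [-1.57, -0.153, 0.15]
wrist_force: [0.4, 3.2, 3.0]
grip_width: 0.0001
```

```bash
python3 k.py
```

```text
press off x -0.36760963000203617 y -59.245147302034816 Fy 3.0921528042628132 Fx 0.9408392084446917
t 12.47 p [516.  -88.3  34. ] jaw 11.1 tilt 0.29 F [0.4 3.2 3. ] w 0.1 dist 30.5 rv [0.3 0.4 0.1] n 1
{"dx":0.6,"dy":-1.8,"dz":-30.4,"wx":0.3,"wy":0.4,"wz":0.1},
```

Emit:
{"fn": "send_rows", "kwargs": {"series": [{"dx": 0,"dy": -1,"dz": -8,"wx": 0,"wy": 0,"wz": 0},{"dx": 0,"dy": -1,"dz": -8,"wx": 0,"wy": 0,"wz": 0},{"dx": 0,"dy": 0,"dz": -5,"wx": 0,"wy": 0,"wz": 0}]}}

```text
t: 12.85
eef_pos: [0.5185, -0.1045, 0.0349]
eef_rot: [-1.561, -0.15, 0.154]
wrist_force: [-4.3, 18.5, 9.1]
grip_width: -0.0001
```

```bash
python3 k.py
```

```text
press off x -0.9947642308245205 y -75.5832542265506 Fy 18.934989120227012 Fx -0.7493821513939657
t 12.85 p [ 518.5 -104.5   34.9] jaw 11.1 tilt 0.3 F [-4.3 18.5  9.1] w -0.1 dist 14.2 rv [-0.3  0.4 -0.1] n 1
{"dx":1.4,"dy":-1.2,"dz":-14.1,"wx":-0.3,"wy":0.4,"wz":-0.1},
```

```bash
python3 -c "
from h import *
a=bot.get_image('top')[:,:,::-1];b=bot.get_image('scene')[:,:,::-1]
cv2.imwrite('pics/k3t.png',a);cv2.imwrite('pics/k3s.png',b)
cv2.imwrite('pics/k3.png',np.hstack([cv2.resize(i,(400,400),interpolation=cv2.INTER_CUBIC) for i in (a[160:240,320:400],b[140:230,290:380])]))"
```

```text
(no output)
```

View pics/k3.png

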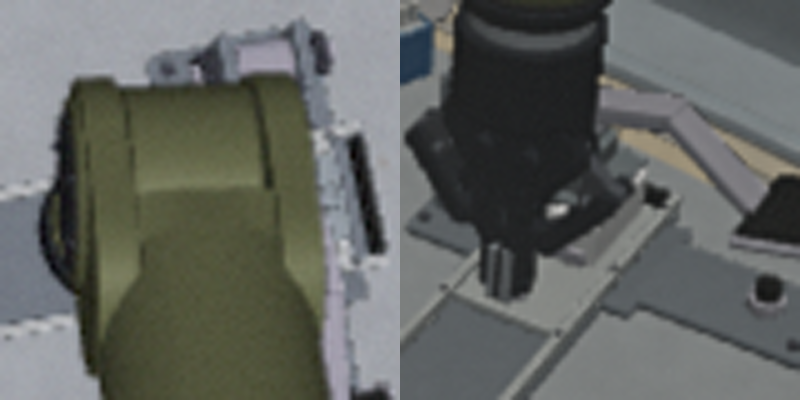

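Emit:
{"fn": "send_rows", "kwargs": {"series": [{"dx": 0,"dy": 0,"dz": 10,"wx": 0,"wy": 0,"wz": 0},{"dx": 0,"dy": 0,"dz": 30,"wx": 0,"wy": 0,"wz": 0},{"dx": 0,"dy": 0,"dz": 40,"wx": 0,"wy": 0,"wz": 0},{"dx": 0,"dy": 0,"dz": 40,"wx": 0,"wy": 0,"wz": 0}]}}

```text
t: 13.45
eef_pos: [0.4961, 0.0083, 0.0354]
eef_rot: [-1.569, -0.146, 0.147]
wrist_force: [-0.1, 0.6, -0.0]
grip_width: -0.0001
```

```bash
python3 k.py; python3 -c "
from h import *
a=bot.get_image('top')[:,:,::-1];b=bot.get_image('scene')[:,:,::-1]
cv2.imwrite('pics/k4t.png',a);cv2.imwrite('pics/k4s.png',b)
cv2.imwrite('pics/k4.png',np.hstack([cv2.resize(i,(400,400),interpolation=cv2.INTER_CUBIC) for i in (a[160:240,320:400],b[140:230,290:380])]))"
```

```text
press off x -2.0227637049621885 y 39.38897290298215 Fy 0.5705743148173974 Fx -0.019333695315400745
t 13.45 p [496.1   8.3  35.4] jaw 10.7 tilt 0.17 F [-0.1  0.6 -0. ] w -0.1 dist 129.1 rv [ 0.2 -0.  -0.1] n 1
{"dx":2.5,"dy":-0.2,"dz":-129.0,"wx":0.2,"wy":-0.0,"wz":-0.1},
```

View pics/k4.png

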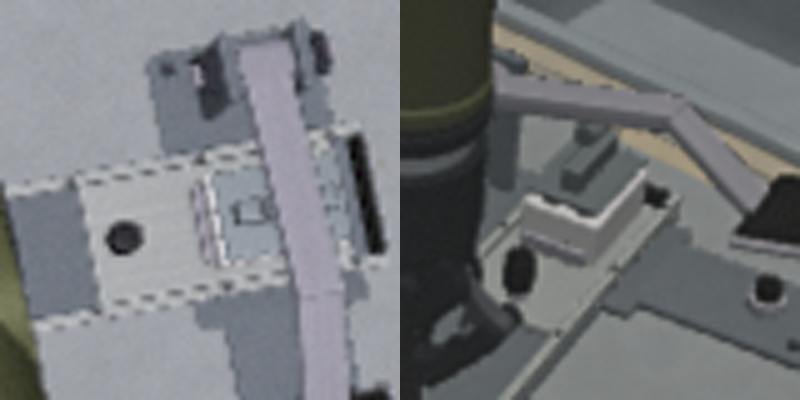

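```bash
python3 -c "
from h import *
for f,box in(('top0',(300,205,20,20)),('k4t',(335,197,20,20))):
  im=cv2.imread(f'pics/{f}.png');x,y,w,h=box
  c=im[y:y+h,x:x+w].max(2).astype(float);wt=np.clip(110-c,0,None);vv,uu=np.mgrid[0:h,0:w]
  u=(wt*uu).sum()/wt.sum()+x;v=(wt*vv).sum()/wt.sum()+y
  p=onz('top',u,v,.049)*1000;print(f,u,v,p)
  globals()[f]=p
print(np.linalg.norm(top0-k4t),np.degrees(np.arctan2(*(top0-k4t)[[1,0]])))
b=cv2.imread('pics/k4s.png');t=cv2.imread('pics/k4t.png')
cv2.imwrite('pics/k5.png',np.hstack([cv2.resize(i,(400,400),interpolation=cv2.INTER_CUBIC) for i in (t[180:220,355:405][:,:40],b[160:200,312:352])]))
"
```

```text
top0 309.47255921432696 213.8902368573079 [505.60212325 -28.67377682  49.        ]
k4t 344.17622080679405 207.31263269639066 [ 522.93585516 -119.05454416   49.        ]
92.02793796919697 100.85667875997689
```

View pics/k5.png

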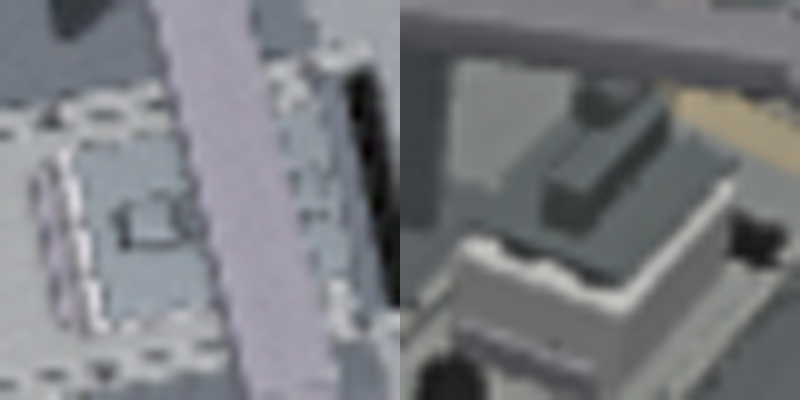

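Emit:
{"fn": "send_rows", "kwargs": {"series": [{"dx": 2,"dy": -4,"dz": -35,"wx": 0,"wy": 0,"wz": 0},{"dx": 0,"dy": 0,"dz": -35,"wx": 0,"wy": 0,"wz": 0},{"dx": 0,"dy": 0,"dz": -25,"wx": 0,"wy": 0,"wz": 0},{"dx": 0,"dy": 0,"dz": 0,"wx": 0,"wy": 0,"wz": 0}]}}

```text
t: 14.05
eef_pos: [0.5169, -0.0883, 0.0406]
eef_rot: [-1.574, -0.153, 0.153]
wrist_force: [0.2, -0.0, -0.0]
grip_width: -0.0002
```

```bash
python3 k.py
```

```text
press off x 0.518826505802796 y -59.45486808700192 Fy -0.0884816904691888 Fx 0.2318398192450125
t 14.05 p [516.9 -88.3  40.6] jaw 11.1 tilt 0.48 F [ 0.2 -0.  -0. ] w -0.2 dist 30.5 rv [ 0.5  0.4 -0. ] n 1
{"dx":-0.3,"dy":4.9,"dz":-30.1,"wx":0.5,"wy":0.4,"wz":-0.0},
```

Emit:
{"fn": "send_rows", "kwargs": {"series": [{"dx": 0,"dy": 1,"dz": -8,"wx": 0,"wy": 0,"wz": 0},{"dx": 0,"dy": 0,"dz": -5,"wx": 0,"wy": 0,"wz": 0}]}}

```text
t: 14.3
eef_pos: [0.5192, -0.1012, 0.0396]
eef_rot: [-1.574, -0.154, 0.154]
wrist_force: [0.8, -0.5, -0.5]
grip_width: -0.0001
```

```bash
python3 k.py
```

```text
press off x 0.3852394552180534 y -72.55363006207065 Fy -0.5917503157727471 Fx 0.6906423336178927
t 14.3 p [ 519.2 -101.2   39.6] jaw 11.2 tilt 0.51 F [ 0.8 -0.5 -0.5] w -0.1 dist 17.5 rv [ 0.5  0.5 -0.1] n 1
{"dx":-0.1,"dy":3.8,"dz":-17.1,"wx":0.5,"wy":0.5,"wz":-0.1},
```

Emit:
{"fn": "send_rows", "kwargs": {"series": [{"dx": 0,"dy": 0,"dz": -5,"wx": 0,"wy": 0,"wz": 0}]}}

```text
t: 14.42
eef_pos: [0.5199, -0.1042, 0.0396]
eef_rot: [-1.571, -0.154, 0.155]
wrist_force: [-1.9, 9.6, 3.5]
grip_width: -0.0001
```

```bash
python3 k.py
```

```text
press off x 0.44948592986594327 y -75.57652169001375 Fy 9.76623089829716 Fx -0.09292582085706612
t 14.43 p [ 519.9 -104.2   39.6] jaw 11.3 tilt 0.36 F [-1.9  9.6  3.5] w -0.1 dist 14.5 rv [ 0.3  0.6 -0.1] n 1
{"dx":-0.1,"dy":3.6,"dz":-14.0,"wx":0.3,"wy":0.6,"wz":-0.1},
```

Emit:
{"fn": "send_rows", "kwargs": {"series": [{"dx": 0,"dy": 0,"dz": 12,"wx": 0,"wy": 0,"wz": 0},{"dx": 0,"dy": -10,"dz": 30,"wx": 0,"wy": 0,"wz": 0},{"dx": 0,"dy": -50,"dz": 15,"wx": 0,"wy": 0,"wz": 0},{"dx": 0,"dy": -50,"dz": 0,"wx": 0,"wy": 0,"wz": 0},{"dx": 0,"dy": -40,"dz": 0,"wx": 0,"wy": 0,"wz": 0}]}}

```text
t: 15.05
eef_pos: [0.5051, -0.0411, 0.1894]
eef_rot: [-1.57, -0.153, 0.166]
wrist_force: [0.9, -0.0, -0.2]
grip_width: 0.0003
```

```bash
python3 -c "
from h import *
b=bot.get_image('scene')[:,:,::-1];a=bot.get_image('top')[:,:,::-1]
cv2.imwrite('pics/n1s.png',b);cv2.imwrite('pics/n1t.png',a)
cv2.imwrite('pics/n1.png',np.hstack([cv2.resize(i,(400,400),interpolation=cv2.INTER_CUBIC) for i in (a[160:260,325:425],b[130:210,310:390])]))
plan([407,-224,150],10.7,6)"
```

```text
t 15.15 p [508.  -41.  192.4] jaw 11.6 tilt 0.41 F [ 0.2 -0.3  0. ] w 0.1 dist 213.2 rv [ 0.4  0.9 -0.1] n 6
{"dx":-22.6,"dy":7.3,"dz":-26.4,"wx":0.1,"wy":0.2,"wz":-0.0}, {"dx":-22.6,"dy":7.3,"dz":-26.5,"wx":0.1,"wy":0.2,"wz":-0.0}, {"dx":-22.5,"dy":7.2,"dz":-26.6,"wx":0.1,"wy":0.2,"wz":-0.0}, {"dx":-22.4,"dy":7.2,"dz":-26.6,"wx":0.1,"wy":0.2,"wz":-0.0}, {"dx":-22.3,"dy":7.1,"dz":-26.7,"wx":0.1,"wy":0.2,"wz":-0.0}, {"dx":-22.3,"dy":7.1,"dz":-26.8,"wx":0.1,"wy":0.2,"wz":-0.0},
```

View pics/n1.png

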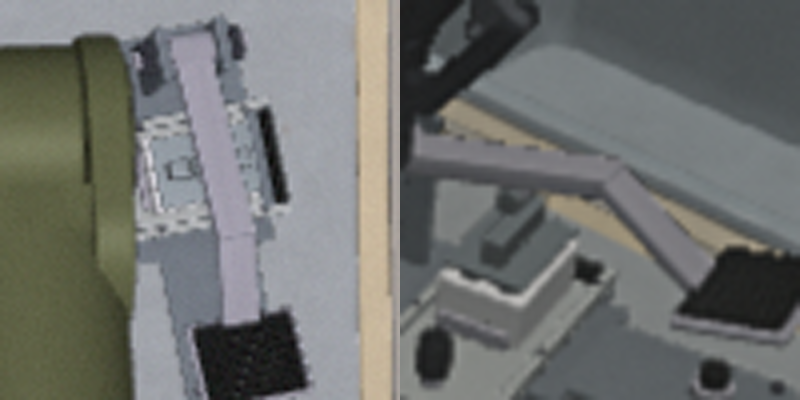

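Emit:
{"fn": "send_rows", "kwargs": {"series": [{"dx": -22,"dy": 2,"dz": -26,"wx": 0,"wy": 0.5,"wz": 0},{"dx": -22,"dy": 4,"dz": -26,"wx": 0,"wy": 0.4,"wz": 0},{"dx": -22,"dy": 6,"dz": -27,"wx": 0,"wy": 0,"wz": 0},{"dx": -22,"dy": 8,"dz": -27,"wx": 0,"wy": 0,"wz": 0},{"dx": -22,"dy": 10,"dz": -27,"wx": 0,"wy": 0,"wz": 0},{"dx": -22,"dy": 10,"dz": -27,"wx": 0,"wy": 0,"wz": 0},{"dx": 0,"dy": 0,"dz": 0,"wx": 0,"wy": 0,"wz": 0}]}}

```text
t: 16.02
eef_pos: [0.4049, -0.2233, 0.1491]
eef_rot: [-1.574, -0.152, 0.158]
wrist_force: [-0.2, 1.1, -0.5]
grip_width: 0.0001
```

```bash
python3 -c "
from h import *
plan([407,-224,105],10.7,1)"
```

```text
t 16.02 p [ 404.9 -223.3  149.1] jaw 11.3 tilt 0.57 F [-0.2  1.1 -0.5] w 0.1 dist 44.1 rv [ 0.5  0.6 -0.3] n 1
{"dx":2.1,"dy":44.1,"dz":-0.7,"wx":0.5,"wy":0.6,"wz":-0.3},
```

Emit:
{"fn": "send_rows", "kwargs": {"series": [{"dx": 2,"dy": 22,"dz": 0,"wx": 0.4,"wy": 0.5,"wz": 0},{"dx": 0,"dy": 22,"dz": 0,"wx": 0,"wy": 0,"wz": 0},{"dx": 0,"dy": 0,"dz": 0,"wx": 0,"wy": 0,"wz": 0}]}}

```text
t: 16.4
eef_pos: [0.4079, -0.2197, 0.1035]
eef_rot: [-1.567, -0.147, 0.154]
wrist_force: [-0.0, 0.2, -0.5]
grip_width: -0.0001
```

```bash
python3 -c "
from h import *
b=bot.get_image('scene')[:,:,::-1]
cv2.imwrite('pics/n2.png',cv2.resize(b[100:220,300:420],None,fx=5,fy=5,interpolation=cv2.INTER_CUBIC))
plan([407,-224,85],10.7,1)"
```

```text
t 16.45 p [ 408.7 -220.   104.5] jaw 11.0 tilt 0.24 F [ 0.6 -0.   0.1] w -0.1 dist 20.0 rv [ 0.1  0.3 -0.2] n 1
{"dx":-2.4,"dy":19.5,"dz":-3.5,"wx":0.1,"wy":0.3,"wz":-0.2},
```

View pics/n2.png

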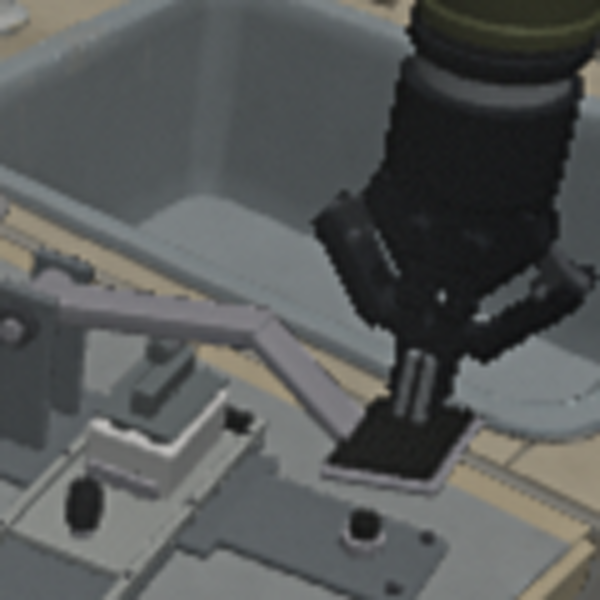

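Emit:
{"fn": "send_rows", "kwargs": {"series": [{"dx": -1,"dy": 12,"dz": -2,"wx": 0,"wy": 0,"wz": 0},{"dx": 0,"dy": 8,"dz": 0,"wx": 0,"wy": 0,"wz": 0},{"dx": 1,"dy": 8,"dz": 0,"wx": 0,"wy": 0,"wz": 0},{"dx": 1,"dy": 8,"dz": 0,"wx": 0,"wy": 0,"wz": 0}]}}

```text
t: 16.95
eef_pos: [0.4117, -0.2225, 0.0693]
eef_rot: [-1.572, -0.151, 0.152]
wrist_force: [-2.8, 0.7, 3.7]
grip_width: -0.0001
```

```bash
python3 -c "
from h import *
plan([412,-223,42],10.7,1)"
```

```text
t 16.95 p [ 411.7 -222.5   69.3] jaw 11.1 tilt 0.36 F [-2.8  0.7  3.7] w -0.1 dist 27.3 rv [ 0.4  0.4 -0.1] n 1
{"dx":0.2,"dy":27.3,"dz":-0.4,"wx":0.4,"wy":0.4,"wz":-0.1},
```

Emit:
{"fn": "send_rows", "kwargs": {"series": [{"dx": 0.5,"dy": 8,"dz": 0,"wx": 0,"wy": 0,"wz": 0},{"dx": 0.5,"dy": 8,"dz": 0,"wx": 0,"wy": 0,"wz": 0}]}}

```text
t: 17.2
eef_pos: [0.4137, -0.2221, 0.053]
eef_rot: [-1.572, -0.152, 0.151]
wrist_force: [-1.6, 2.9, 10.7]
grip_width: -0.0001
```

Emit:
{"fn": "send_rows", "kwargs": {"series": [{"dx": 0.5,"dy": 8,"dz": 0,"wx": 0,"wy": 0,"wz": 0}]}}

```text
t: 17.32
eef_pos: [0.4151, -0.2218, 0.0452]
eef_rot: [-1.572, -0.153, 0.15]
wrist_force: [-0.5, 2.0, 7.6]
grip_width: -0.0
```

Emit:
{"fn": "send_rows", "kwargs": {"series": [{"dx": 0,"dy": 6,"dz": 0,"wx": 0,"wy": 0,"wz": 0}]}}

```text
t: 17.45
eef_pos: [0.4163, -0.2217, 0.0406]
eef_rot: [-1.572, -0.154, 0.15]
wrist_force: [-12.7, 7.6, 48.8]
grip_width: 0.0002
```

Emit:
{"fn": "send_rows", "kwargs": {"series": [{"dx": 0,"dy": 2,"dz": 0,"wx": 0,"wy": 0,"wz": 0},{"dx": 0,"dy": 2,"dz": 0,"wx": 0,"wy": 0,"wz": 0}]}}

```text
t: 17.7
eef_pos: [0.4162, -0.2217, 0.0411]
eef_rot: [-1.573, -0.15, 0.154]
wrist_force: [-9.1, 4.3, 26.9]
grip_width: 0.0002
```

```bash
python3 -c "
from h import *
b=bot.get_image('scene')[:,:,::-1]
cv2.imwrite('pics/n3.png',cv2.resize(b[100:220,300:420],None,fx=5,fy=5,interpolation=cv2.INTER_CUBIC))
plan([407,-224,85],10.7,1)"
```

```text
t 17.75 p [ 416.2 -221.7   41.1] jaw 11.1 tilt 0.44 F [-9.6  4.4 26.7] w 0.3 dist 44.9 rv [ 0.4  0.4 -0.2] n 1
{"dx":-9.6,"dy":-43.9,"dz":-0.8,"wx":0.4,"wy":0.4,"wz":-0.2},
```

View pics/n3.png

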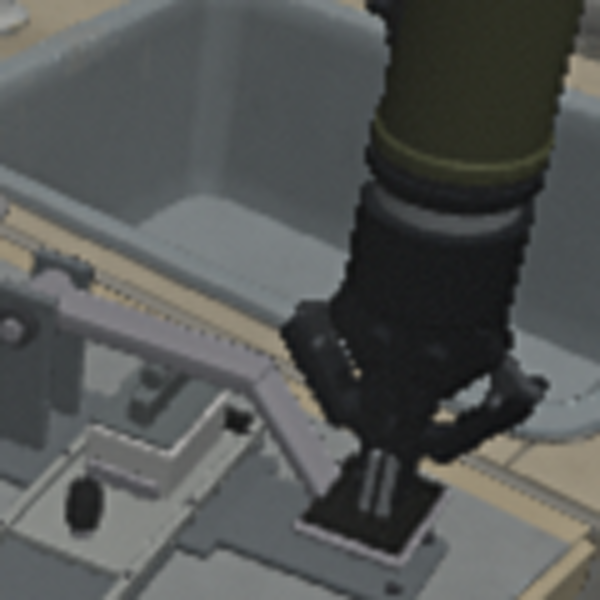

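Emit:
{"fn": "send_rows", "kwargs": {"series": [{"dx": -2,"dy": -10,"dz": 0,"wx": 0,"wy": 0,"wz": 0},{"dx": -2,"dy": -15,"dz": 0,"wx": 0,"wy": 0,"wz": 0},{"dx": -2,"dy": -20,"dz": 0,"wx": 0,"wy": 0,"wz": 0},{"dx": -2,"dy": -40,"dz": 0,"wx": 0,"wy": 0,"wz": 0},{"dx": 0,"dy": -40,"dz": 20,"wx": 0,"wy": 0,"wz": 0},{"dx": 0,"dy": -20,"dz": 50,"wx": 0,"wy": 0,"wz": 0},{"dx": 0,"dy": 0,"dz": 50,"wx": 0,"wy": 0,"wz": 0},{"dx": 0,"dy": 0,"dz": 50,"wx": 0,"wy": 0,"wz": 0}]}}

```text
t: 18.75
eef_pos: [0.3781, -0.054, 0.1905]
eef_rot: [-1.574, -0.153, 0.141]
wrist_force: [0.8, 0.7, 0.1]
grip_width: 0.0001
```

Emit:
{"fn": "send_rows", "kwargs": {"series": [{"dx": 0,"dy": 0,"dz": 50,"wx": 0,"wy": 0,"wz": 0},{"dx": 0,"dy": 0,"dz": 40,"wx": 0,"wy": 0,"wz": 0},{"dx": 0,"dy": 0,"dz": 0,"wx": 0,"wy": 0,"wz": 0}]}}

```text
t: 19.12
eef_pos: [0.3611, 0.0387, 0.189]
eef_rot: [-1.573, -0.16, 0.146]
wrist_force: [-0.4, -0.2, -0.6]
grip_width: -0.0006
```

```bash
python3 -c "
from h import *
b=bot.get_image('scene')[:,:,::-1];a=bot.get_image('top')[:,:,::-1]
cv2.imwrite('pics/f1s.png',b);cv2.imwrite('pics/f1t.png',a)
o=cv2.imread('pics/n1s.png')
cv2.imwrite('pics/f1.png',np.hstack([cv2.resize(i,(400,400),interpolation=cv2.INTER_CUBIC) for i in (a[160:260,325:425],b[140:210,310:380])]))
cv2.imwrite('pics/f2.png',np.hstack([cv2.resize(i[165:205,310:350],(400,400),interpolation=cv2.INTER_CUBIC) for i in (o,b)]))
plan([407,-224,85],10.7,1)"
```

```text
t 19.23 p [361.6  34.5 189. ] jaw 10.6 tilt 0.69 F [0.2 0.4 0.5] w -0.2 dist 282.3 rv [ 0.5 -0.1  0.4] n 1
{"dx":-3.9,"dy":106.5,"dz":-261.4,"wx":0.5,"wy":-0.1,"wz":0.4},
```

View pics/f1.png

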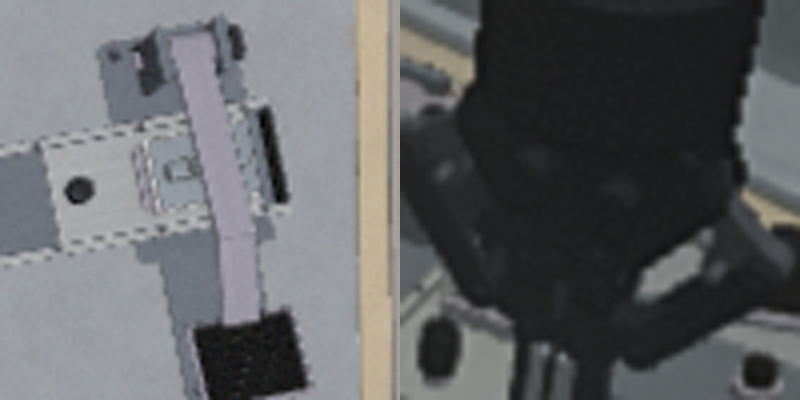

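View pics/f2.png

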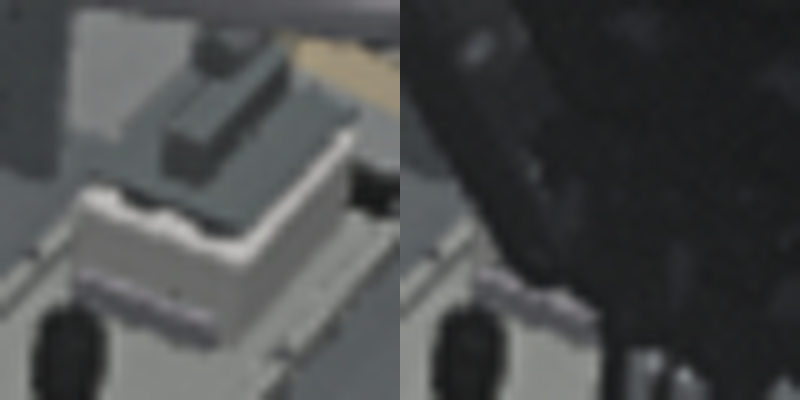

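Emit:
{"fn": "send_rows", "kwargs": {"series": [{"dx": 5,"dy": -40,"dz": 50,"wx": 0,"wy": 0,"wz": 0},{"dx": 10,"dy": 0,"dz": 55,"wx": 0,"wy": 0,"wz": 0},{"dx": 15,"dy": 0,"dz": 55,"wx": 0,"wy": 0,"wz": 0},{"dx": 15,"dy": 0,"dz": 55,"wx": 0,"wy": 0,"wz": 0},{"dx": 0,"dy": 0,"dz": 0,"wx": 0,"wy": 0,"wz": 0}]}}

```text
t: 19.85
eef_pos: [0.3784, 0.2263, 0.213]
eef_rot: [-1.573, -0.13, 0.108]
wrist_force: [-0.9, -0.5, -0.8]
grip_width: 0.0002
```

```bash
python3 -c "
from h import *
b=bot.get_image('scene')[:,:,::-1]
cv2.imwrite('pics/f3s.png',b)
o=cv2.imread('pics/n1s.png')
cv2.imwrite('pics/f3.png',np.hstack([cv2.resize(i[160:205,310:355],(400,400),interpolation=cv2.INTER_CUBIC) for i in (o,b)]))
plan([407,-224,85],10.7,1)"
```

```text
t 19.9 p [378.9 223.4 212.7] jaw 8.4 tilt 0.88 F [-0.2 -1.2 -0.3] w -0.3 dist 466.1 rv [ 0.5 -2.3  0.7] n 1
{"dx":-39.5,"dy":131.1,"dz":-445.6,"wx":0.5,"wy":-2.3,"wz":0.7},
```

View pics/f3.png

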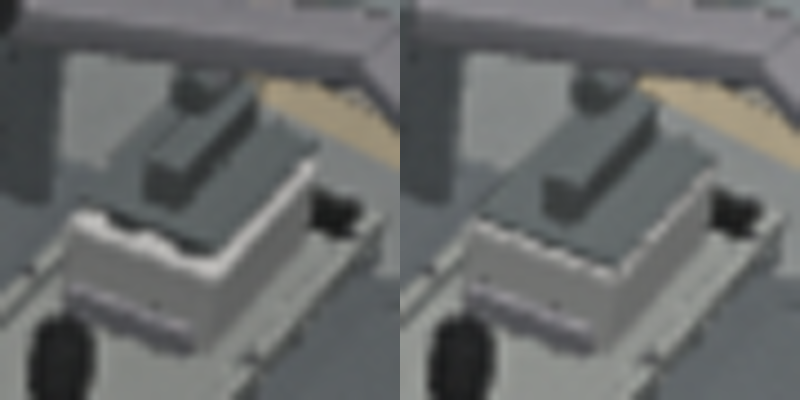

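View pics/f3s.png

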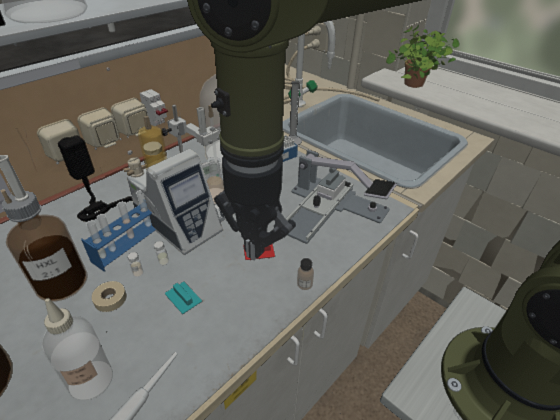

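```bash
python3 -c "
from h import *
a=cv2.imread('pics/f1t.png');o=cv2.imread('pics/top0.png')
cv2.imwrite('pics/f4.png',np.hstack([cv2.resize(i[175:220,355:400],(400,400),interpolation=cv2.INTER_CUBIC) for i in (o,a)]))
f=lambda u,v:((np.array([u,v])+.5)/5-.5+[290,150])
A=np.radians(10.9);y=np.array([-np.sin(A),np.cos(A)])
for n,z,q in(('hinge lever',.10,[(385,95),(443,85)]),('post outer',.10,[(372,90),(457,78)]),('rear lever mid',.11,[(430,235),(468,228)]),('pad',.084,[(417,460),(538,437),(562,532),(437,556)]),('stop inner',.03,[(500,185),(525,300)])):
  print(n,np.mean([onz('top',*f(*p),z)[:2]*1000@y for p in q]))
print('block out',np.array([521.6,-108.5])@y,'now',np.array([521.6,-108.5])@y-92)
"
```

```text
hinge lever -298.62867703873303
post outer -299.4724543128202
rear lever mid -299.8654747443593
pad -297.95184081683374
stop inner -347.0137793130573
block out -205.17470339109144 now -297.17470339109144
```

View pics/f4.png

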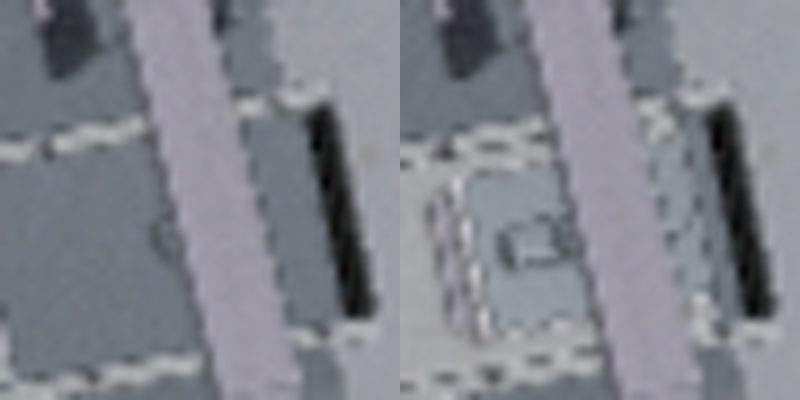

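```bash
python3 -c "
from h import *
plan([506,-45,150],10.7,6)"
```

```text
t 19.9 p [378.9 223.4 212.7] jaw 8.4 tilt 0.88 F [-0.2 -1.2 -0.3] w -0.3 dist 303.5 rv [ 0.5 -2.3  0.7] n 6
{"dx":14.3,"dy":11.0,"dz":-47.3,"wx":0.1,"wy":-0.4,"wz":0.1}, {"dx":14.0,"dy":10.9,"dz":-47.4,"wx":0.1,"wy":-0.4,"wz":0.1}, {"dx":13.7,"dy":10.8,"dz":-47.5,"wx":0.1,"wy":-0.4,"wz":0.1}, {"dx":13.4,"dy":10.7,"dz":-47.6,"wx":0.1,"wy":-0.4,"wz":0.1}, {"dx":13.1,"dy":10.6,"dz":-47.7,"wx":0.1,"wy":-0.4,"wz":0.1}, {"dx":12.8,"dy":10.5,"dz":-47.8,"wx":0.1,"wy":-0.4,"wz":0.1},
```

Emit:
{"fn": "send_rows", "kwargs": {"series": [{"dx": 14,"dy": 11,"dz": -47,"wx": 0,"wy": -1,"wz": 0.3},{"dx": 14,"dy": 11,"dz": -47,"wx": 0,"wy": -0.5,"wz": 0.3},{"dx": 14,"dy": 11,"dz": -47,"wx": 0,"wy": -0.5,"wz": 0},{"dx": 14,"dy": 11,"dz": -48,"wx": 0,"wy": 0,"wz": 0},{"dx": 13,"dy": 11,"dz": -48,"wx": 0,"wy": 0,"wz": 0},{"dx": 10,"dy": 8,"dz": -30,"wx": 0,"wy": 0,"wz": 0},{"dx": 0,"dy": 0,"dz": 0,"wx": 0,"wy": 0,"wz": 0}]}}

```text
t: 20.78
eef_pos: [0.5026, -0.0605, 0.1507]
eef_rot: [-1.581, -0.117, 0.113]
wrist_force: [-0.6, -0.5, 0.6]
grip_width: 0.0
```

```bash
python3 -c "
from h import *
plan([511.5,-70,39],10.7,3)"; python3 k.py
```

```text
t 20.77 p [502.6 -60.5 150.7] jaw 8.4 tilt 0.8 F [-0.6 -0.5  0.6] w 0.0 dist 112.5 rv [ 0.8 -2.3  0.1] n 3
{"dx":2.4,"dy":37.3,"dz":-3.1,"wx":0.3,"wy":-0.8,"wz":0.0}, {"dx":2.4,"dy":37.3,"dz":-3.3,"wx":0.3,"wy":-0.8,"wz":0.0}, {"dx":2.3,"dy":37.3,"dz":-3.5,"wx":0.3,"wy":-0.8,"wz":0.0}, 
press off x -8.35656325818717 y -29.413717535515104 Fy -0.3801442010251132 Fx -0.7165251965369331
t 20.77 p [502.6 -60.5 150.7] jaw 8.4 tilt 0.8 F [-0.6 -0.5  0.6] w 0.0 dist 129.9 rv [ 0.8 -2.3  0.1] n 1
{"dx":11.0,"dy":115.6,"dz":-58.2,"wx":0.8,"wy":-2.3,"wz":0.1},
```

Emit:
{"fn": "send_rows", "kwargs": {"series": [{"dx": 4,"dy": 37,"dz": -4,"wx": 0.4,"wy": -2.3,"wz": 0},{"dx": 4,"dy": 37,"dz": -4,"wx": 0.4,"wy": 0,"wz": 0},{"dx": 0,"dy": 37,"dz": -4,"wx": 0,"wy": 0,"wz": 0},{"dx": 0,"dy": 0,"dz": 0,"wx": 0,"wy": 0,"wz": 0}]}}

```text
t: 21.28
eef_pos: [0.5105, -0.0795, 0.039]
eef_rot: [-1.567, -0.139, 0.135]
wrist_force: [-0.3, 0.3, 0.8]
grip_width: 0.0
```

```bash
python3 k.py
```

```text
press off x -4.167842319332903 y -49.61834561083708 Fy 0.33316469636936136 Fx -0.2685121084273376
t 21.27 p [510.5 -79.5  39. ] jaw 10.0 tilt 0.15 F [-0.3  0.3  0.8] w 0.0 dist 40.4 rv [ 0.1 -0.7  0.1] n 1
{"dx":5.1,"dy":3.0,"dz":-40.0,"wx":0.1,"wy":-0.7,"wz":0.1},
```

Emit:
{"fn": "send_rows", "kwargs": {"series": [{"dx": 4,"dy": 0,"dz": -12,"wx": 0,"wy": -0.7,"wz": 0},{"dx": 0,"dy": 0,"dz": -10,"wx": 0,"wy": 0,"wz": 0},{"dx": 0,"dy": 0,"dz": -9,"wx": 0,"wy": 0,"wz": 0}]}}

```text
t: 21.65
eef_pos: [0.5209, -0.1047, 0.0427]
eef_rot: [-1.558, -0.151, 0.144]
wrist_force: [-6.1, 25.0, 1.7]
grip_width: -0.0002
```

```bash
python3 k.py
```

```text
press off x 1.368697290176153 y -76.32841819734277 Fy 25.695509999941663 Fx -1.3482434521887994
t 21.65 p [ 520.9 -104.7   42.7] jaw 10.8 tilt 0.52 F [-6.1 25.   1.7] w -0.2 dist 14.9 rv [-0.4  0.1  0.3] n 1
{"dx":-1.0,"dy":6.6,"dz":-13.4,"wx":-0.4,"wy":0.1,"wz":0.3},
```

Emit:
{"fn": "send_rows", "kwargs": {"series": [{"dx": 0,"dy": 0,"dz": 12,"wx": 0,"wy": 0,"wz": 0},{"dx": 0,"dy": -5,"dz": 30,"wx": 0,"wy": 0,"wz": 0},{"dx": 0,"dy": -40,"dz": 10,"wx": 0,"wy": 0,"wz": 0},{"dx": 0,"dy": -50,"dz": 10,"wx": 0,"wy": 0,"wz": 0},{"dx": -10,"dy": -50,"dz": 40,"wx": 0,"wy": 0,"wz": 0},{"dx": -20,"dy": 0,"dz": 50,"wx": 0,"wy": 0,"wz": 0},{"dx": -20,"dy": 0,"dz": 50,"wx": 0,"wy": 0,"wz": 0},{"dx": 0,"dy": 0,"dz": 0,"wx": 0,"wy": 0,"wz": 0}]}}

```text
t: 22.65
eef_pos: [0.4376, 0.0855, 0.2]
eef_rot: [-1.563, -0.166, 0.128]
wrist_force: [0.8, -0.6, 0.2]
grip_width: -0.0002
```

```bash
python3 -c "
from h import *
b=bot.get_image('scene')[:,:,::-1];a=bot.get_image('top')[:,:,::-1]
o=cv2.imread('pics/f1t.png')
cv2.imwrite('pics/z.png',np.hstack([cv2.resize(i,(260,260),interpolation=cv2.INTER_CUBIC) for i in (o[160:260,325:425],a[160:260,325:425],b[150:220,300:370])]))
x,y,w,h=(335,197,20,20)
c=a[y:y+h,x:x+w].max(2).astype(float);wt=np.clip(110-c,0,None);vv,uu=np.mgrid[0:h,0:w]
print(onz('top',(wt*uu).sum()/wt.sum()+x,(wt*vv).sum()/wt.sum()+y,.049)*1000)
s=bot.read_state();print(s['t'],s['eef_pos'],s['wrist_force'],abs(s['qd']).max())"
```

```text
[ 523.00540375 -119.0788439    49.        ]
22.75 [0.43906977 0.0819081  0.19952299] [ 0.92428044 -0.09001062 -0.54653411] 0.029571908527523255
```

View pics/z.png

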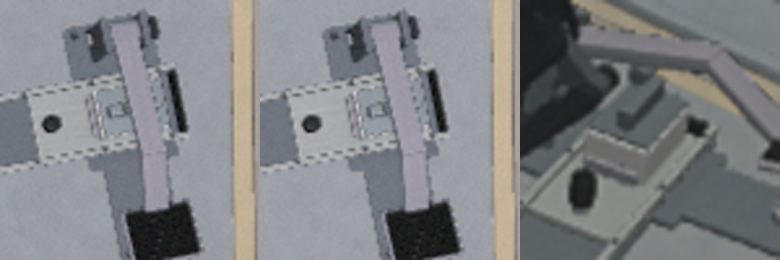

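The knob has not moved (523.0, -119.1 both before and after the 25 N push), so the slide is against its stop. The plate is flush, the treadle is up and the arm is clear.

```bash
python3 -c "
from bench import bot
print(bot.hand_in())"
```

```text
the job is handed in; nothing more can be done
None
```

I set the grey stopper plate into the six wells and let go, then pushed the slide in by its knob until it stopped. I pressed the treadle to its stop, let it rise, backed the arm away and handed the job in at about 22.8 s. No verdict was reported.

- **Plate:** it set down with only a few newtons. On the treadle the force reached about 11 N, fell to about 8 N as the plugs went home, then rose to 49 N at the stop. In the scene view the plate now lies flush and level; before pressing there was a clear gap.
- **Treadle:** it is back up, in both the top and scene views.
- **Bystanders:** the brown bottle and the vials are still standing. I left the red and turquoise look-alikes alone.

**One check disagreed:** the knob moved only about 92 mm in the images, not 110 mm. I take it that the slide did not start fully pulled out:
- The block's centre lines up with the lever and pad to within about 2 mm.
- Three pushes ended at the same place, the last at 25 N, and the knob did not move.
- The top view still seems to show a gap of about 6 mm between the slide and the black end stop. I put that down to their different heights, but did not confirm it.

On the first push the fingers met the knob about 7 mm off centre, so I backed off and recentred before pushing on.

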